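# Stack a pulley bearing pack in the sloped assembly cradle

### The arm

A 6-joint arm with a two-finger parallel gripper is mounted at the origin on the work surface. World frame = base frame: x ahead of the robot, y to its left, z up, the work surface at z = 0. Lengths are in mm, angles in rad, forces in N, time in s.
With the tool pointing down it reaches from about 275 to 975 mm from the base axis. Payload 8.4 kg.
Tool frame: the origin (TCP) lies at the very end of the fingers, on their centre line; the grasp point (between the pads) lies 19 mm behind it; z points along the fingers, y is the line along which they close (so a half turn about z gives the same grasp; the last joint's range is limited). The gripper opens to 92 mm and grips with 3 to 60 N. Pads are 20 mm wide; open, the fingers measure 128 mm over their backs; the gripper's body (75 mm by 189 mm) begins 69 mm behind the grasp point.
Start: joints at [-1.323, 0.353, 1.633, -0, 1.155, -0.002], TCP at [154.505, -605.604, 214.583] pointing down, gripper open.
Joint ranges: [-2.63, 2.63], [-0.92, 2.1], [0.06, 2.66], [-1.3, 4.44], [0, 2.69], [-3.02, 3.02]. Speed limits (rad/s): [2.22, 2.22, 2.79, 3.14, 3.14, 3.14].

### API

Orientations are given as a unit quaternion [x, y, z, w].
In Python, from plant import bot, viewer, ticket gives the robot as it stands. The module is installed in compiled form; this text tells all that it offers.
- The arm moves only by the tool arm_command, never from a script. Its argument "rows" is a list that holds one entry, the list of rows, each a list of 7 numbers: the shift along the world's x, y, z in mm, then the turn, a rotation vector about the world's x, y, z in rad, then the closure, from 0 (fully open) to 1 (shut). A call has 1 to 8 rows; each row shifts and turns the commanded pose from where the row before left it; what a row does not reach is not made up. A row lasts 1/12 s, in which the tool goes at most 41.7 mm and 7.16 degrees, less where a joint would pass 70% of its speed; a pose out of reach is approached as far as the arm can. A call with a gripper value outside its range is refused whole. The fingers move at their own pace and stop on an object; "grip_force" is the grip in N (left out, the last holds). Time passes only in rows, so rows that do not move let the fingers close. It gives the time, the measured TCP pose, the force, the opening and the grip force at its end, in the units of the state.
- bot.observe(): the state, without advancing time (a new reading comes with each control period).
- viewer.capture(name): name is "scene" or "top" or "wrist"; returns a dict with "pixels" (420x560x3 uint8, red, green, blue), "fx", "fy", "cx", "cy" (pixels), "k1" (the pictures are not rectified: a ray, as slopes to the right and down, at radius r is drawn at 1 + k1 r^2 times it, then the intrinsics apply), "T" (4x4, takes a point from camera to world coordinates); the wrist camera has in their place "tool_from_camera" (4x4, takes a point from camera to tool coordinates, whose origin is the TCP and whose axes are the flange's). Camera axes: x right, y down, z forward; pixel columns grow to the right and rows downward; lengths in mm; the calibration is good to about 2 mm. A picture is of the moment at which its call begins: read the wrist's pose just before it. There is no depth.
- ticket.sign_off(): hands the job in; it is judged then, once.
The state is a dict: "time": time; "joints": joint angles; "qvel": joint speeds; "effort": joint torques, N m; "position": TCP position; "tcp_rot": TCP orientation; "force": force on the tool from outside, world axes, zero at the start; "wrist_torque": the same for the moment, N m; "width": finger opening in mm; "gripper_force": force on a finger pad.
Only numpy, scipy, OpenCV 4.12 (cv2) and the standard library are available. Lean on these libraries where they do the work, as an engineer would, in place of code of your own. Each camera call takes 0.05 s, during which the arm holds its last target. There are 200 camera calls.

### The job

Build up the pulley bearing pack in the sloped blue cradle, strictly in build order: first the thick white spacer, then the solid gold bearing plate on it, then the thin open gold retaining frame on top, letting go of each before fetching the next. Each must lie flat on what is below it, lengthwise between the side guides and down by the bottom lip (a gap of a few millimetres there is fine). Set the parts down without dropping them, and leave the other things on the bench where they stand.

Things in the scene. Friction and masses are not known exactly. Their poses are not given: they have to be found in the camera images.
- nest: Sloped nest on the blue cradle, fixed. Origin: centre of its floor's top face, 70 mm above the bench. x points up the slope, y level across it, z normal to the floor, leaning 30 degrees from vertical towards the low side. Floor 136 (x) x 80 mm (y). A 36 mm high lip closes the low end, inner face at x = -64 mm; high end open. The low side looks towards the robot within 0.3 rad.
- nest_guides (a point): Point 40 mm along z over the nest's origin, level with the tops of its four side guides. These are 40 mm high, 8 mm thick, on the floor at x = -64 to -40 and +40 to +64 mm of the nest, inner faces at y = +-32 mm; between x = -40 and +40 mm the sides are open for fingers.
- cradle: Blue plastic cradle that carries the nest, fixed to the bench left or right of the middle (the finished pulley is on the other side), 135 (x) x 88 mm (y) at its foot, guides and lip included 147 mm along x (-80 to +67) and 137 mm high. Origin: centre of its underside, right below the nest's origin; x level, to the high side.
- spacer: White plastic spacer: rectangular slab 120 mm (x) x 56 mm (y) x 16 mm (z) with a 76 x 30 mm window through it, 110 g or somewhat more or less. Origin at its centre. Starts flat on the bench at any yaw. Seated: its centre 8 mm above the nest floor.
- blank: Solid gold-coloured metal bearing plate with half-round ends: 120 mm (x) x 56 mm (y) x 10 mm (z), straight sides for |x| < 32 mm, a steel bearing showing flush in its middle, about 170 g. Origin at its centre. Starts flat on the bench at any yaw. Seated on the spacer: centre 21 mm above the nest floor.
- retainer: Thin open gold-coloured metal retaining frame with clipped corners: 120 mm (x) x 56 mm (y) x 7 mm (z), opening about 96 x 34 mm, straight sides for |x| < 40 mm, about 90 g. Origin at its centre. Starts flat on the bench at any yaw. Seated on the gold plate: centre 29.5 mm above the nest floor. All three parts are alike under a half turn.
- jar: Bystander: clear jar with black lid, 40 mm across, 85 mm high, loose, standing among the parts. Origin: centre of its underside.
- handset: Bystander: black radio handset standing upright, 55 mm (x) x 34 mm (y), 100 mm high, its aerial reaching 158 mm, loose, among the parts. Origin: centre of its underside.
- flange: Bystander: round gold disc 72 mm across, 12 mm thick, lying beside the cradle, loose. Not part of the pack. Origin: centre of its underside.
- pulley: Bystander: finished pulley unit with white guard and gold side plate, fixed, 170 mm (x) x 130 mm (y) x 45 mm high. Origin: under its middle.
- driver: Bystander: screwdriver lying at the back of the bench, loose. Origin on its underside.
- wrench: Bystander: wrench lying on the left of the bench, loose. Origin on its underside.
Not all that is in view belongs to the job. Several things look just like the spacer: the one meant starts farthest from the robot's base.

How it is judged:
By the outcome, as a careful person would: the job done as asked, in the order asked, and still so for the second after the job is handed in, with the robot touching nothing.
It also fails if it takes over 72 s, if anything falls off the work surface, if the arm or the gripper's body presses on something with over 40 N, if the wrist force passes 120 N, or if a joint passes its speed limit or range.

## Working session

There is one attempt and no reset: what is moved stays moved. The work goes in short steps, Python scripts to look and compute and a tool call to move; the robot and the scene stay as the last step left them, time stands still between calls to the robot, and variables do not carry over. Pictures are saved under pics/ and viewed, at most 10 in all, crops included, and the job is handed in when it is done.

Besides the shell and the picture viewer there is one more tool, called after "Request:" as a command line: name --argument value ..., lists and objects as JSON in quotes. arm_command: Moves the arm, as the interface text tells. Its arguments: {"type":"object","properties":{"rows":{"type":"array","items":{"type":"array","items":{"type":"array","items":{"type":"number"}}}},"grip_force":{"type":"number"}},"required":["rows"]}

```bash
mkdir -p pics; cat > h.py <<'E'
import numpy as np, cv2
from plant import bot, viewer, ticket
from scipy.spatial.transform import Rotation as R
def cap(n,f):
    s=bot.observe(); c=viewer.capture(n); cv2.imwrite('pics/%s.png'%f,c['pixels'][:,:,::-1])
    if 'T' not in c:
        W=np.eye(4);W[:3,:3]=R.from_quat(s['tcp_rot']).as_matrix();W[:3,3]=s['position'];c['T']=W@c['tool_from_camera']
    np.save('pics/%s.npy'%f,{k:v for k,v in c.items()},allow_pickle=True); return c
def load(f): return np.load('pics/%s.npy'%f,allow_pickle=True).item()
def px2w(c,u,v,z):
    d=np.array([(u-c['cx'])/c['fx'],(v-c['cy'])/c['fy']]); p=d.copy()
    for _ in range(20): p=d/(1+c['k1']*(p@p))
    r=c['T'][:3,:3]@np.array([p[0],p[1],1]); o=c['T'][:3,3]
    return o+r*(z-o[2])/r[2]
def w2px(c,P):
    P=np.atleast_2d(P); q=(P-c['T'][:3,3])@c['T'][:3,:3]; s=q[:,:2]/q[:,2:]; s=s*(1+c['k1']*(s**2).sum(1,keepdims=True))
    return s*[c['fx'],c['fy']]+[c['cx'],c['cy']]
E
python3 - <<'E'
from h import *
for n in ('top','scene'):
    c=cap(n,n); print(n,c['fx'],c['k1'],c['T'].round(2).tolist())
a=cv2.imread('pics/top.png'); cv2.imwrite('pics/topb.png',cv2.resize(a,(800,600),interpolation=cv2.INTER_CUBIC))
print(bot.observe())
E
```

```text
top 484.4272805959041 -0.15134135956239156 [[-0.0, -0.99, 0.13, 329.77], [-1.0, 0.0, 0.02, 48.99], [-0.02, -0.13, -0.99, 1296.6], [0.0, 0.0, 0.0, 1.0]]
scene 406.26008719888847 -0.0747962699545958 [[-0.8, 0.34, -0.49, 1096.73], [0.6, 0.44, -0.67, 899.87], [-0.01, -0.83, -0.56, 792.04], [0.0, 0.0, 0.0, 1.0]]
{'time': 0.1, 'joints': array([-1.32338193e+00,  3.53568545e-01,  1.63404675e+00, -1.12624156e-05,
        1.15520658e+00, -2.41537323e-03]), 'qvel': array([-0.00037461, -0.00241482, -0.00405812, -0.00106768,  0.00017099,
       -0.00171451]), 'effort': array([ 4.62332300e-04, -5.94906485e+01, -3.34930801e+01,  6.99298410e-02,
        1.82384974e-02, -3.39703263e-05]), 'position': array([ 154.40328774, -605.17150242,  213.95079961]), 'tcp_rot': array([ 9.92207804e-01,  1.24592517e-01, -8.02129371e-05, -6.09373294e-04]), 'force': array([ 0.16189412, -0.93401785, -0.45027436]), 'wrist_torque': array([0.0171476, 0.0051965, 0.0007439]), 'gripper_force': 0.0, 'width': 92.09327422280111}
```

View pics/topb.png

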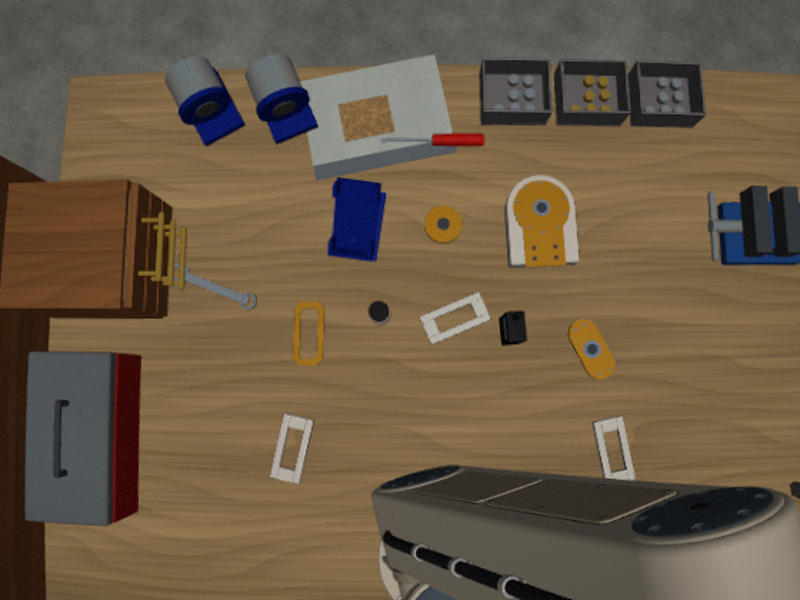

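View pics/scene.png

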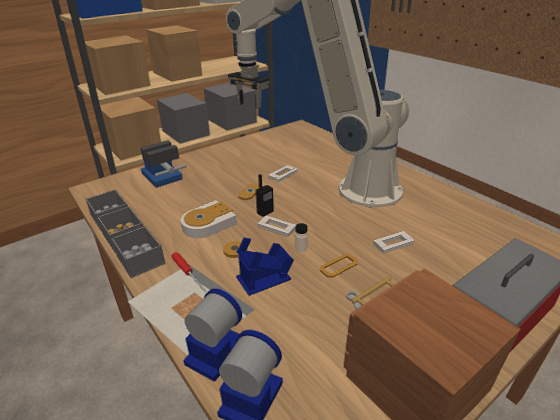

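```bash
python3 - <<'E'
from h import *
c=load('top'); im=c['pixels'].astype(int); r,g,b=im[...,0],im[...,1],im[...,2]
gold=((r-b>90)&(r>140)&(g>90)).astype(np.uint8); hsv=cv2.cvtColor(c['pixels'],cv2.COLOR_RGB2HSV)
gold=cv2.inRange(hsv,(12,190,120),(28,255,255)); white=cv2.inRange(hsv,(0,0,150),(180,60,255)); blue=cv2.inRange(hsv,(110,150,30),(130,255,255)); 
zs={'white':16,'gold':9,'blue':60}
for n,m in (('white',white),('gold',gold),('blue',blue)):
    for k in cv2.findContours(m,cv2.RETR_EXTERNAL,cv2.CHAIN_APPROX_NONE)[0]:
        if cv2.contourArea(k)<150: continue
        P=np.array([px2w(c,u,v,zs[n])[:2] for u,v in k[:,0]],np.float32)
        q=cv2.minAreaRect(P); print(n,k[:,0].mean(0).round()*800/560,np.round(q[0],1),np.round(q[1],1),round(q[2],1),'R',np.hypot(*q[0]).round())
a=cv2.imread('pics/top.png')
f=lambda x0,y0,w,h:cv2.resize(a[y0:y0+h,x0:x0+w],(400,300),interpolation=cv2.INTER_CUBIC)
cv2.imwrite('pics/crop.png',np.vstack([np.hstack([f(280,195,80,60),f(165,285,80,60)]),np.hstack([f(390,285,80,60),f(210,115,100,75)])]))
E
```

```text
white [385.71428571 571.42857143] [-23.5 106.5] [104.2  20.8] 20.2 R 109.0
white [745.71428571 567.14285714] [ -44.6 -575.4] [121.9 129.1] 13.9 R 577.0
white [614.28571429 448.57142857] [ 194.  -314.4] [117.1  55. ] 10.7 R 369.0
white [290.         448.57142857] [199.8 282.4] [ 55.  118.4] 76.8 R 346.0
white [454.28571429 317.14285714] [441.4 -20.6] [ 56.7 120. ] 22.5 R 442.0
white [541.42857143 215.71428571] [ 629.6 -188.3] [168.5 129.5] 2.4 R 657.0
white [350.         138.57142857] [819.9 160. ] [125.2 204.6] 11.2 R 835.0
white [434.28571429 112.85714286] [850.8  20.8] [111.2  57.9] 11.5 R 851.0
white [391.42857143  97.14285714] [874.4  95.2] [117.6  54. ] 30.9 R 880.0
white [341.42857143  87.14285714] [898.1 194.9] [81.5 51.6] 89.0 R 919.0
gold [591.42857143 348.57142857] [ 382.1 -276.6] [116.6  54.9] 25.6 R 472.0
gold [308.57142857 332.85714286] [413.6 252.9] [ 54.3 117.8] 88.8 R 485.0
gold [442.85714286 224.28571429] [ 6.21e+02 -6.00e-01] [67.8 68.4] 45.1 R 621.0
gold [541.42857143 222.85714286] [ 622.9 -188.7] [102.8 162. ] 89.9 R 651.0
blue [355.71428571 218.57142857] [620.  162.9] [ 97.9 145.8] 82.3 R 641.0
blue [287.14285714 112.85714286] [827.9 297. ] [ 97.9 101.1] 22.9 R 880.0
blue [212.85714286 107.14285714] [840.5 453.2] [134.4 101.5] 29.8 R 955.0
```

View pics/crop.png

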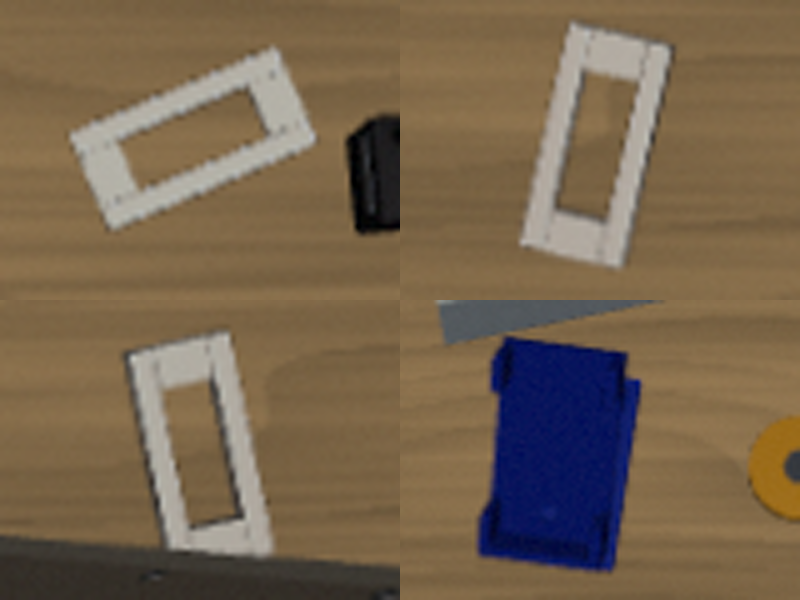

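Three things look like the spacer, at (455,318), (291,448) and (614,448) in the 800 px top view. They lie about 442, 346 and 369 mm from the base. The middle one at (455,318) is farthest, so it is the spacer; the crop confirms a white slab with a window, close to the handset. The scene view shows the cradle's lip on the robot's side.

Request:
arm_command --rows '[[[11.5, 25, 6.5, 0, 0, 0.0714, 0], [11.5, 25, 6.5, 0, 0, 0.0714, 0], [11.5, 25, 6.5, 0, 0, 0.0714, 0], [11.5, 25, 6.5, 0, 0, 0.0714, 0], [11.5, 25, 6.5, 0, 0, 0.0714, 0], [11.5, 25, 6.5, 0, 0, 0.0714, 0], [11.5, 25, 6.5, 0, 0, 0.0714, 0], [11.5, 25, 6.5, 0, 0, 0.0714, 0]]]'

```text
time: 0.77
position: [246.7, -404.1, 266.6]
tcp_rot: [0.916, 0.401, -0.0, -0.0]
force: [1.0, -0.8, -0.1]
width: 91.9
gripper_force: 0.0
```

Request:
arm_command --rows '[[[11.5, 25, 6.5, 0, 0, 0.0714, 0], [11.5, 25, 6.5, 0, 0, 0.0714, 0], [11.5, 25, 6.5, 0, 0, 0.0714, 0], [11.5, 25, 6.5, 0, 0, 0.0714, 0], [11.5, 25, 6.5, 0, 0, 0.0714, 0], [11.5, 25, 6.5, 0, 0, 0.0714, 0], [11.5, 25, 6.5, 0, 0, 0.0714, 0], [11.5, 25, 6.5, 0, 0, 0.0714, 0]]]'

```text
time: 1.43
position: [338.6, -204.2, 318.8]
tcp_rot: [0.766, 0.643, -0.0, -0.0]
force: [0.3, 0.3, 0.4]
width: 92.3
gripper_force: 0.0
```

Request:
arm_command --rows '[[[11.5, 25, 6.5, 0, 0, 0.0714, 0], [11.5, 25, 6.5, 0, 0, 0.0714, 0], [11.5, 25, 6.5, 0, 0, 0.0714, 0], [11.5, 25, 6.5, 0, 0, 0.0714, 0], [11.5, 25, 6.5, 0, 0, 0.0714, 0], [11.5, 25, 6.5, 0, 0, 0.0714, 0], [11.5, 25, 6.5, 0, 0, 0.0714, 0], [11.5, 25, 6.5, 0, 0, 0.0714, 0], [0, 0, 0, 0, 0, 0, 0]]]'

```text
$.rows[0]: bad value
```

Request:
arm_command --rows '[[[11.5, 25, 6.5, 0, 0, 0.0714, 0], [11.5, 25, 6.5, 0, 0, 0.0714, 0], [11.5, 25, 6.5, 0, 0, 0.0714, 0], [11.5, 25, 6.5, 0, 0, 0.0714, 0], [11.5, 25, 6.5, 0, 0, 0.0714, 0], [11.5, 25, 6.5, 0, 0, 0.0714, 0], [11.5, 25, 6.5, 0, 0, 0.0714, 0], [11.5, 25, 6.5, 0, 0, 0.0714, 0]]]'

```text
time: 2.1
position: [430.6, -4.2, 370.7]
tcp_rot: [0.554, 0.832, -0.0, -0.0]
force: [1.3, 0.2, 0.2]
width: 91.9
gripper_force: 0.0
```

```bash
python3 - <<'E'
from h import *
c=cap('wrist','w1'); print(c['fx'],c['tool_from_camera'].round(3).tolist(),c['T'].round(2).tolist(), bot.observe()['joints'].round(2))
cap('top','top2')
E
```

```text
346.2924892446183 [[0.001, -0.965, -0.263, 74.254], [1.0, 0.001, 0.0, 0.402], [-0.0, -0.263, 0.965, -169.192], [0.0, 0.0, 0.0, 1.0]] [[0.92, 0.37, 0.1, 402.35], [0.39, -0.89, -0.24, 64.48], [-0.0, 0.26, -0.96, 539.94], [0.0, 0.0, 0.0, 1.0]] [-0.01 -0.09  1.8   0.    1.42 -0.41]
```

View pics/w1.png

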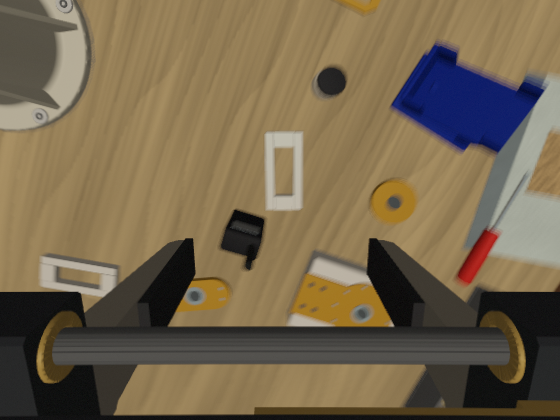

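The wrist view shows the spacer at (283,170), the cradle near (470,97), the handset at (243,232) and the jar at (330,82). Next I measure the spacer and the nest closely.

```bash
python3 - <<'E'
from h import *
c=load('w1'); hsv=cv2.cvtColor(c['pixels'],cv2.COLOR_RGB2HSV)
for n,m,z in (('white',cv2.inRange(hsv,(0,0,150),(180,60,255)),16),('gold',cv2.inRange(hsv,(12,190,120),(28,255,255)),10)):
    for k in cv2.findContours(m,cv2.RETR_EXTERNAL,cv2.CHAIN_APPROX_NONE)[0]:
        if cv2.contourArea(k)<400: continue
        q=cv2.minAreaRect(np.array([px2w(c,u,v,z)[:2] for u,v in k[:,0]],np.float32)); print(n,k[:,0].mean(0).round(),np.round(q[0],1),np.round(q[1],1),round(q[2],1))
for u,v in ((237,211),(266,219),(256,245)): print('handset top',px2w(c,u,v,100).round())
t=load('top2')
for u,v in ((501,313),(525,311)): print('hs top in top',px2w(t,u*.7,v*.7,100).round())
def f(f,x0,y0,w,h,W,H):
    a=cv2.resize(c_[f]['pixels'][y0:y0+h,x0:x0+w,::-1],(W,H),interpolation=cv2.INTER_CUBIC).astype(float); return np.clip((a/255)**.5*255*1.1,0,255).astype(np.uint8)
c_={'w1':c,'top2':t}
cv2.imwrite('pics/n1.png',np.hstack([f('w1',390,35,160,125,480,375) if 0 else cv2.copyMakeBorder(f('w1',385,35,165,125,495,375),0,120,0,0,cv2.BORDER_CONSTANT),f('top2',225,115,50,81,305,495)]))
E
```

```text
white [339. 273.] [ 595.9 -137.3] [102.3  28.5] 3.2
white [ 76. 276.] [ 195.4 -311.1] [120.4  55.8] 11.4
white [284. 170.] [440.7 -16.4] [ 57.2 122. ] 23.7
white [530. 183.] [785.8 108. ] [107.7 305.5] 34.5
white [53. 67.] [ 81.2 -19.2] [209.   84.9] 80.5
gold [204. 297.] [ 394.5 -267.3] [89.4 56.9] 22.7
gold [341. 304.] [ 626.4 -188.9] [167.6  84.3] 10.7
gold [393. 201.] [620.2   5.3] [61.8 68.7] 70.7
handset top [398. -75. 100.]
handset top [438. -71. 100.]
handset top [ 439. -110.  100.]
hs top in top [441. -97. 100.]
hs top in top [ 445. -139.  100.]
```

View pics/n1.png

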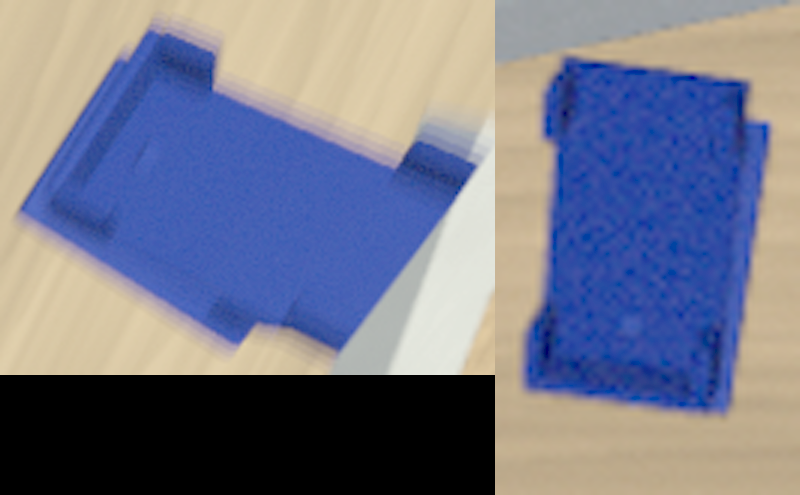

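```bash
python3 - <<'E'
from h import *
print(bot.observe()['qvel'].round(3))
c=cap('wrist','w2'); hsv=cv2.cvtColor(c['pixels'],cv2.COLOR_RGB2HSV)
for n,m,z in (('white',cv2.inRange(hsv,(0,0,150),(180,60,255)),16),('gold',cv2.inRange(hsv,(12,190,120),(28,255,255)),10)):
    for k in cv2.findContours(m,cv2.RETR_EXTERNAL,cv2.CHAIN_APPROX_NONE)[0]:
        if cv2.contourArea(k)<400: continue
        q=cv2.minAreaRect(np.array([px2w(c,u,v,z)[:2] for u,v in k[:,0]],np.float32)); print(n,k[:,0].mean(0).round(),np.round(q[0],1),np.round(q[1],1),round(q[2],1))
def f(x0,y0,w,h,W,H,g=.5):
    a=cv2.resize(c['pixels'][y0:y0+h,x0:x0+w,::-1],(W,H),interpolation=cv2.INTER_CUBIC).astype(float); return np.clip((a/255)**g*255*1.1,0,255).astype(np.uint8)
cv2.imwrite('pics/n2.png',np.hstack([f(385,35,140,150,560,600),f(215,200,60,150,240,600,.4)]))
E
```

```text
[-0.059 -0.013  0.044 -0.028 -0.001  0.013]
white [338. 276.] [ 598.7 -141.5] [114.1  28.4] 2.6
white [ 72. 276.] [ 191.6 -311.7] [120.   55.8] 11.2
white [280. 172.] [439.1 -19.5] [ 55.4 119. ] 22.9
white [526. 187.] [789.1 101.9] [116.2 305.7] 34.6
white [52. 66.] [ 81.3 -17.9] [207.9  83.4] 81.5
gold [200. 298.] [ 394.  -267.1] [88. 55.] 27.3
gold [337. 304.] [ 622.8 -191.4] [174.5  87.1] 10.6
gold [389. 204.] [618.2   0.9] [67.9 70.1] 69.8
```

View pics/n2.png

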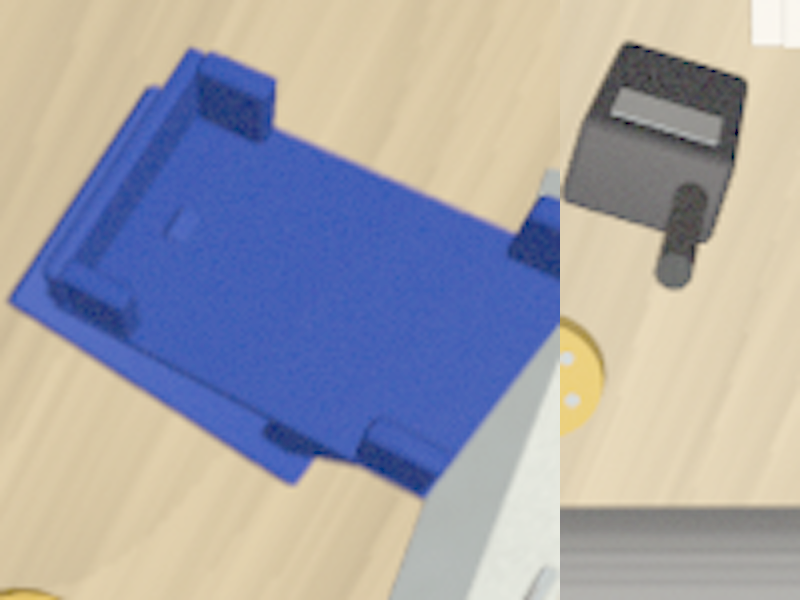

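The still view shows the nest clearly. A +y low guide inner foot is at (268,138) in the crop, and the –y guides are at (130,300) and (375,430). The handset's top face spans about (567–740, 120–240). I fit the nest pose to these points.

```bash
cat >> h.py <<'E'
def nestT(p):
    a=p[2]; s,k=.5,np.sqrt(.75); T=np.eye(4)
    T[:3,0]=[k*np.cos(a),k*np.sin(a),s];T[:3,1]=[-np.sin(a),np.cos(a),0];T[:3,2]=[-s*np.cos(a),-s*np.sin(a),k];T[:3,3]=[p[0],p[1],70]; return T
def n2w(p,P): T=nestT(p); return np.atleast_2d(P)@T[:3,:3].T+T[:3,3]
E
python3 - <<'E'
from h import *
from scipy.optimize import least_squares
c=load('w2'); t=load('top2')
for u,v in ((585,122),(735,155),(712,242),(567,200)): print('hs',px2w(c,215+(u-560)/4,200+v/4,100)[:2].round())
M=np.array([(-40,32,0),(-40,32,40),(-40,40,40),(-64,32,0),(-40,-40,40),(-40,-40,0),(40,-40,40),(40,-40,0),(40,32,0)],float)
U=np.array([(268,138),(272,103),(276,80),(198,115),(131,303),(131,335),(375,426),(358,455),(512,250)])/4.+[385,35]
f=lambda p:(w2px(c,n2w(p,M))-U).ravel()
r=least_squares(f,[620,163,-.13],loss='soft_l1',x_scale=[10,10,.1]); p=r.x; print(p.round(3)); print(f(p).reshape(-1,2).round(1).tolist())
def wire(c,x0,y0,w,h,s):
    a=cv2.resize(c['pixels'][y0:y0+h,x0:x0+w,::-1],None,fx=s,fy=s,interpolation=cv2.INTER_CUBIC).astype(float); a=np.clip((a/255)**.5*280,0,255).astype(np.uint8)
    def pl(P,col): q=((w2px(c,n2w(p,P))-[x0,y0]+.5)*s).astype(np.int32); cv2.polylines(a,[q],True,col,1)
    for xs in ((-64,-40),(40,64)):
        for ys in ((32,40),(-40,-32)):
            for z in (0,40): pl([(xs[i],ys[j],z) for i,j in ((0,0),(1,0),(1,1),(0,1))],(0,0,255) if z else (0,255,255))
    pl([(-64,-32,0),(64,-32,0),(64,32,0),(-64,32,0)],(0,255,0)); pl([(-64,-40,36),(-64,40,36)],(255,255,255)); return a
A=wire(c,385,35,125,140,4);B=wire(t,228,115,50,80,6)
H=max(len(A),len(B)); A,B=[cv2.copyMakeBorder(x,0,H-len(x),0,0,cv2.BORDER_CONSTANT) for x in (A,B)]
cv2.imwrite('pics/n3.png',np.hstack([A,B])[:,:800])
E
```

```text
hs [ 391. -108.]
hs [441. -99.]
hs [ 446. -132.]
hs [ 395. -137.]
[ 6.22916e+02  1.64337e+02 -1.30000e-01]
[[-0.2, 1.4], [-0.6, -1.9], [2.5, -2.4], [0.7, -0.2], [-0.9, 1.2], [1.4, 0.8], [-1.2, 1.0], [0.5, -0.6], [-0.6, -0.3]]
```

View pics/n3.png

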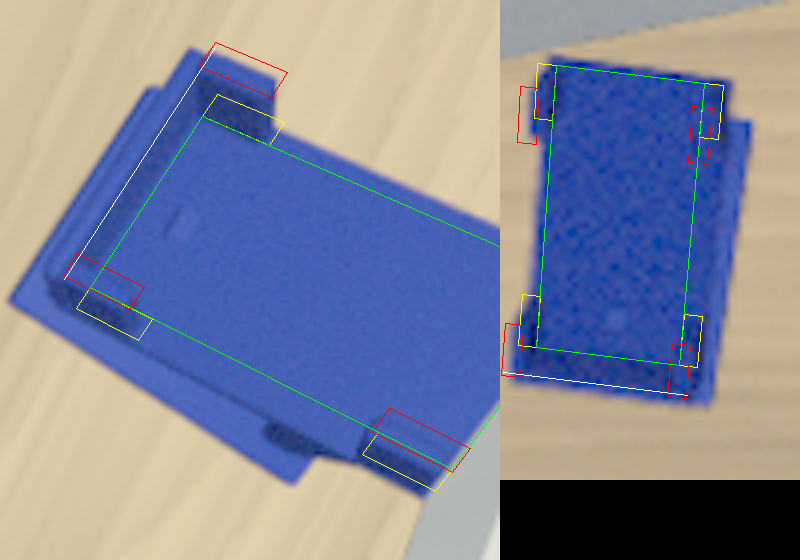

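```bash
python3 - <<'E'
from h import *
from scipy.optimize import least_squares
c=load('w2'); t=load('top2')
W=lambda u,v:np.array([385+u/4-.4,35+v/4-.4]); N=lambda u,v:np.array([225+(u-495)/6.1-.4,115+v/6.1-.4])
pts=[(c,(-40,32,0),W(268,138)),(c,(-40,32,40),W(272,103)),(c,(-40,40,40),W(276,80)),(c,(-64,32,0),W(198,115)),(c,(-40,-40,40),W(131,305)),(c,(-40,-40,0),W(131,337)),(c,(40,32,0),W(512,250)),(c,(40,32,40),W(535,198)),
 (t,(40,40,40),N(548,137)),(t,(64,-40,0),N(748,82))]
lines=[(c,40,W(300,140)),(c,40,W(500,228)),(c,-40,W(140,345)),(c,-40,W(350,455)),(t,40,N(557,150)),(t,40,N(547,300))]
def f(p):
    o=[]
    for k,m,u in pts:o+=list((w2px(k,n2w(p,m))[0]-u)*(1.4 if k is c else 2.5))
    for k,y,u in lines:
        a,b=w2px(k,n2w(p,[(-64,y,0),(64,y,0)])); d=(b-a)/np.hypot(*(b-a)); o.append((d[0]*(u-a)[1]-d[1]*(u-a)[0])*(1.4 if k is c else 2.5))
    return np.array(o)
for sel in (0,1):
    r=least_squares(f,[620,163,-.13],loss='soft_l1',x_scale=[10,10,.1]); p=r.x
    print(p.round(3)); q=f(p); print(q[:2*len(pts)].reshape(-1,2).round(1).tolist(),q[2*len(pts):].round(1)); break
def wire(c,x0,y0,w,h,s):
    a=cv2.resize(c['pixels'][y0:y0+h,x0:x0+w,::-1],None,fx=s,fy=s,interpolation=cv2.INTER_CUBIC).astype(float); a=np.clip((a/255)**.5*280,0,255).astype(np.uint8)
    def pl(P,col): q=((w2px(c,n2w(p,P))-[x0,y0]+.5)*s).astype(np.int32); cv2.polylines(a,[q],True,col,1)
    for xs in ((-64,-40),(40,64)):
        for ys in ((32,40),(-40,-32)):
            for z in (0,40): pl([(xs[i],ys[j],z) for i,j in ((0,0),(1,0),(1,1),(0,1))],(0,0,255) if z else (0,255,255))
    pl([(-64,-32,0),(64,-32,0),(64,32,0),(-64,32,0)],(0,255,0)); pl([(-64,-40,36),(-64,40,36)],(255,255,255)); return a
A=wire(c,385,35,125,140,4);B=wire(t,228,115,50,80,6)
H=max(len(A),len(B)); A,B=[cv2.copyMakeBorder(x,0,H-len(x),0,0,cv2.BORDER_CONSTANT) for x in (A,B)]
cv2.imwrite('pics/n4.png',np.hstack([A,B])[:,:800])
E
```

```text
[ 6.22968e+02  1.62468e+02 -1.43000e-01]
[[0.0, 4.2], [-0.5, -0.5], [4.0, -1.0], [1.5, 1.8], [-1.6, 2.5], [1.4, 2.0], [-1.4, 3.0], [-0.8, 6.4], [-5.2, 2.3], [-0.9, 2.4]] [ 1.6  1.4 -0.1 -0.4  2.7  3.5]
```

View pics/n4.png

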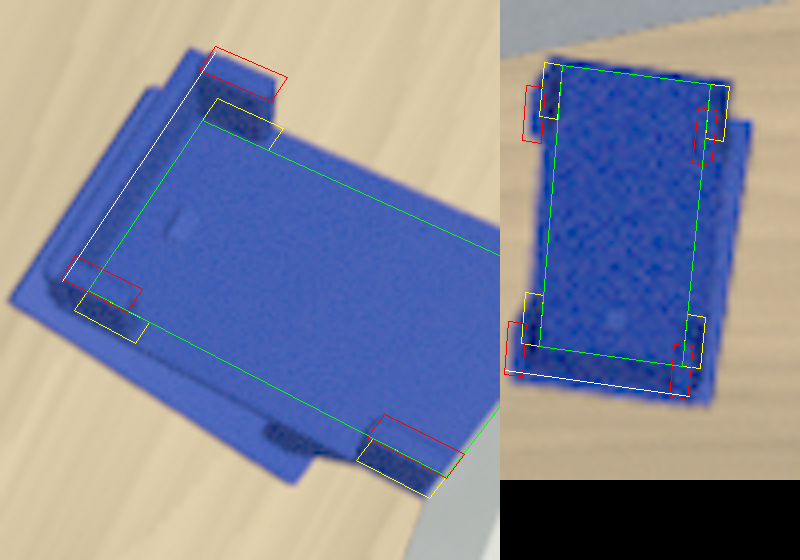

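The fit gives the nest at about (621.5, 161.5) with yaw about –0.138, good to 2–3 mm, against 4 mm of side clearance. The handset stays 25 mm clear of the gripper. I pick the spacer now.

Request:
arm_command --rows '[[[1.25, -1.85, -38, 0, 0, 0, 0], [1.25, -1.85, -38, 0, 0, 0, 0], [1.25, -1.85, -38, 0, 0, 0, 0], [1.25, -1.85, -38, 0, 0, 0, 0], [1.25, -1.85, -38, 0, 0, 0, 0], [1.25, -1.85, -38, 0, 0, 0, 0], [1.25, -1.85, -38, 0, 0, 0, 0], [1.25, -1.85, -38, 0, 0, 0, 0]]]' --grip_force 20

```text
time: 2.92
position: [439.5, -21.6, 65.0]
tcp_rot: [0.557, 0.831, -0.0, 0.0]
force: [0.9, 0.2, -0.8]
width: 91.8
gripper_force: 0.0
```

Request:
arm_command --rows '[[[0, 0, -15, 0, 0, 0, 0], [0, 0, -15, 0, 0, 0, 0], [0, 0, -15, 0, 0, 0, 0], [0, 0, -12, 0, 0, 0, 0], [0, 0, -6, 0, 0, 0, 0], [0, 0, 0, 0, 0, 0, 0], [0, 0, 0, 0, 0, 0, 0]]]'

```text
time: 3.5
position: [440.1, -20.9, 3.6]
tcp_rot: [0.556, 0.831, -0.0, -0.0]
force: [0.0, 0.2, 0.9]
width: 91.7
gripper_force: 0.0
```

Request:
arm_command --rows '[[[0, 0, 0, 0, 0, 0, 1], [0, 0, 0, 0, 0, 0, 1], [0, 0, 0, 0, 0, 0, 1], [0, 0, 0, 0, 0, 0, 1], [0, 0, 0, 0, 0, 0, 1], [0, 0, 0, 0, 0, 0, 1], [0, 0, 0, 0, 0, 0, 1], [0, 0, 0, 0, 0, 0, 1]]]'

```text
time: 4.17
position: [440.6, -20.4, 3.8]
tcp_rot: [0.556, 0.831, 0.0, 0.0]
force: [-1.2, 0.4, 5.7]
width: 56.2
gripper_force: 20.0
```

```bash
cat >> h.py <<'E'
NP=[621.5,161.5,-.138]
def nR(sgn=1):
    T=nestT(NP)[:3,:3]; return R.from_matrix(np.c_[-sgn*T[:,0],sgn*T[:,1],-T[:,2]])
def down(ydeg):
    a=np.radians(ydeg); y=np.array([np.cos(a),np.sin(a),0]); z=np.array([0,0,-1.]); return R.from_matrix(np.c_[np.cross(y,z),y,z])
def delta(p0,r0,p1,r1,N):
    d=np.array(p1)-p0; w=(r1*r0.inv()).as_rotvec(); print('N',N,'shift/row',(d/N).round(2),'mm/row',round(np.linalg.norm(d)/N,1),'rot/row',(w/N).round(4),'deg/row',round(np.degrees(np.linalg.norm(w))/N,2),'target',np.round(p1,1))
E
python3 - <<'E'
from h import *
s=bot.observe(); r0=R.from_quat(s['tcp_rot']); print(s['joints'].round(2))
pre=n2w(NP,(-1,0,93.6))[0]; delta([440.5,-20.4,243.6],down(22.5),pre,nR(),16)
delta(pre,nR(),n2w(NP,(-1,0,43.6))[0],nR(),8); print('nz',nestT(NP)[:3,2].round(3),'nx',nestT(NP)[:3,0].round(3),'ny',nestT(NP)[:3,1].round(3))
E
```

```text
[-0.05  0.42  2.17 -0.    0.56 -0.44]
N 16 shift/row [ 8.36 11.78 -5.82] mm/row 15.6 rot/row [-0.0209 -0.0271  0.0635] deg/row 4.13 target [574.3 168.1 150.6]
N 8 shift/row [ 3.1  -0.43 -5.41] mm/row 6.2 rot/row [0. 0. 0.] deg/row 0.0 target [599.  164.6 107.3]
nz [-0.495  0.069  0.866] nx [ 0.858 -0.119  0.5  ] ny [0.138 0.99  0.   ]
```

Request:
arm_command --rows '[[[0, 0, 10, 0, 0, 0, 1], [0, 0, 30, 0, 0, 0, 1], [0, 0, 35, 0, 0, 0, 1], [0, 0, 35, 0, 0, 0, 1], [0, 0, 35, 0, 0, 0, 1], [0, 0, 35, 0, 0, 0, 1], [0, 0, 35, 0, 0, 0, 1], [0, 0, 25, 0, 0, 0, 1]]]'

```text
time: 4.83
position: [440.7, -20.4, 247.2]
tcp_rot: [0.556, 0.831, 0.001, 0.001]
force: [0.8, -0.0, -1.0]
width: 55.7
gripper_force: 20.0
```

Request:
arm_command --rows '[[[8.36, 11.78, -5.8, -0.0209, -0.0271, 0.0635, 1], [8.36, 11.78, -5.8, -0.0209, -0.0271, 0.0635, 1], [8.36, 11.78, -5.8, -0.0209, -0.0271, 0.0635, 1], [8.36, 11.78, -5.8, -0.0209, -0.0271, 0.0635, 1], [8.36, 11.78, -5.8, -0.0209, -0.0271, 0.0635, 1], [8.36, 11.78, -5.8, -0.0209, -0.0271, 0.0635, 1], [8.36, 11.78, -5.8, -0.0209, -0.0271, 0.0635, 1], [8.36, 11.78, -5.8, -0.0209, -0.0271, 0.0635, 1]]]'

```text
time: 5.5
position: [507.3, 74.5, 197.4]
tcp_rot: [0.323, 0.937, -0.009, 0.135]
force: [0.3, 0.1, -1.7]
width: 56.1
gripper_force: 20.0
```

Request:
arm_command --rows '[[[8.36, 11.78, -5.8, -0.0209, -0.0271, 0.0635, 1], [8.36, 11.78, -5.8, -0.0209, -0.0271, 0.0635, 1], [8.36, 11.78, -5.8, -0.0209, -0.0271, 0.0635, 1], [8.36, 11.78, -5.8, -0.0209, -0.0271, 0.0635, 1], [8.36, 11.78, -5.8, -0.0209, -0.0271, 0.0635, 1], [8.36, 11.78, -5.8, -0.0209, -0.0271, 0.0635, 1], [8.36, 11.78, -5.8, -0.0209, -0.0271, 0.0635, 1], [8.36, 11.78, -5.8, -0.0209, -0.0271, 0.0635, 1]]]'

```text
time: 6.17
position: [574.3, 168.7, 150.9]
tcp_rot: [0.065, 0.964, -0.018, 0.259]
force: [0.1, -0.1, -0.5]
width: 55.7
gripper_force: 20.0
```

Request:
arm_command --rows '[[[0, 0, 0, 0, 0, 0, 1], [0, 0, 0, 0, 0, 0, 1], [0, 0, 0, 0, 0, 0, 1]]]'

```text
time: 6.42
position: [574.0, 167.5, 151.2]
tcp_rot: [0.067, 0.964, -0.018, 0.258]
force: [-0.3, 0.4, -1.1]
width: 56.1
gripper_force: 20.0
```

```bash
python3 - <<'E'
from h import *
s=bot.observe(); T=nestT(NP); print('nest tcp',(T[:3,:3].T@(s['position']-T[:3,3])).round(1),'rot err',(R.from_quat(s['tcp_rot'])*nR().inv()).as_rotvec().round(3),s['joints'].round(2))
c=cap('wrist','w3'); t=cap('top','top3'); sc=cap('scene','s3')
def en(c,x0,y0,w,h,s):
    a=cv2.resize(c['pixels'][y0:y0+h,x0:x0+w,::-1],None,fx=s,fy=s,interpolation=cv2.INTER_CUBIC).astype(float); return np.clip((a/255)**.5*280,0,255).astype(np.uint8)
print(w2px(sc,n2w(NP,(0,0,40))),w2px(c,n2w(NP,(0,0,0))))
a=en(c,0,0,560,420,1)[:, 60:500]; b=en(sc,220,225,90,105,4)
cv2.imwrite('pics/n5.png',np.hstack([a,b]))
E
```

```text
nest tcp [-0.9 -0.6 94.3] rot err [ 0.001  0.001 -0.002] [ 0.45  0.22  2.12 -0.69  0.45 -0.41]
[[267.43673333 247.44720082]] [[280.65482227 209.65174799]]
```

View pics/n5.png

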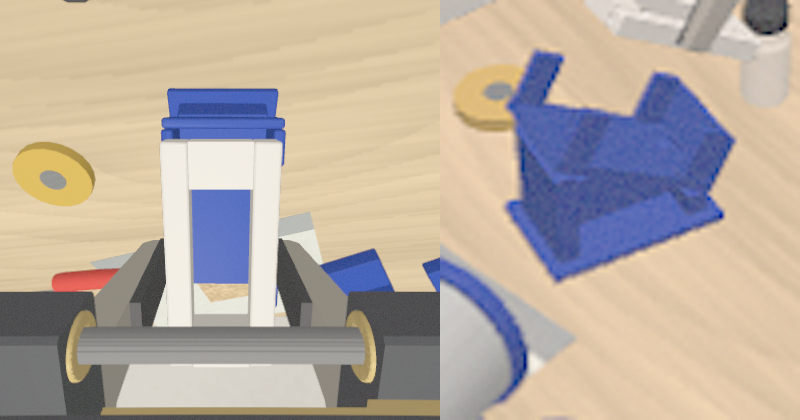

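```bash
python3 - <<'E'
from h import *
c=load('w3'); hsv=cv2.cvtColor(c['pixels'],cv2.COLOR_RGB2HSV)
m=cv2.inRange(hsv,(110,120,30),(130,255,255)); wh=cv2.inRange(hsv,(0,0,130),(180,60,255))
for v in list(range(90,140,5)): x=np.where(m[v,200:360])[0]+200; print(v,x.min(),x.max(),x.mean().round(1))
for v in range(145,240,15): x=np.where(wh[v,200:360])[0]+200; print('w',v,x.min(),x.max(),(x.min()+x.max())/2)
s=bot.observe()
for P in ((-64,32,36),(-64,-32,36),(-64,40,40),(-64,-40,40),(-72,40,36),(-72,-40,36)): print(P,w2px(c,n2w(NP,P)).round(1))
E
```

```text
90 228 336 282.0
95 228 337 282.5
100 228 336 282.0
105 229 336 282.5
110 229 335 282.0
115 230 334 282.0
120 222 344 283.0
125 222 344 283.0
130 222 343 282.5
135 221 344 282.5
w 145 220 341 280.5
w 160 220 340 280.0
w 175 221 340 280.5
w 190 222 339 280.5
w 205 222 339 280.5
w 220 223 338 280.5
w 235 224 359 291.5
(-64, 32, 36) [[330.5 129.1]]
(-64, -32, 36) [[230.7 129.2]]
(-64, 40, 40) [[344.1 129.4]]
(-64, -40, 40) [[217.2 129.5]]
(-72, 40, 36) [[343.6 116.1]]
(-72, -40, 36) [[217.6 116.3]]
```

The wrist view shows the spacer centred at u=280.5 and the lip centred at u≈283, so the nest lies about 1.5 mm further to +y. I descend with that correction.

Request:
arm_command --rows '[[[4.65, -0.35, -8.1, 0, 0, 0, 1], [4.65, -0.35, -8.1, 0, 0, 0, 1], [4.65, -0.35, -8.1, 0, 0, 0, 1], [4.65, -0.35, -8.1, 0, 0, 0, 1], [4.65, -0.35, -8.1, 0, 0, 0, 1], [3.1, -0.35, -5.4, 0, 0, 0, 1], [0, 0, 0, 0, 0, 0, 1]]]'

```text
time: 7.15
position: [600.5, 165.4, 102.9]
tcp_rot: [0.066, 0.964, -0.018, 0.257]
force: [-0.3, 0.1, -1.0]
width: 56.1
gripper_force: 20.0
```

Request:
arm_command --rows '[[[2.5, -0.35, -4.33, 0, 0, 0, 1], [2.5, -0.35, -4.33, 0, 0, 0, 1], [2.5, -0.35, -4.33, 0, 0, 0, 1], [2.5, -0.35, -4.33, 0, 0, 0, 1], [2.5, -0.35, -4.33, 0, 0, 0, 1], [0, 0, 0, 0, 0, 0, 1], [0, 0, 0, 0, 0, 0, 1]]]'

```text
time: 7.73
position: [613.1, 164.1, 82.9]
tcp_rot: [0.066, 0.964, -0.018, 0.258]
force: [-0.7, -0.3, -0.4]
width: 55.7
gripper_force: 20.0
```

```bash
sed -i 's/^NP=.*/NP=[621.7,163.0,-.138]/' h.py; cat >> h.py <<'E'
def st():
    s=bot.observe(); T=nestT(NP)[:3]; print('t',round(s['time'],2),'tcp',(T[:,:3].T@(s['position']-T[:,3])).round(1),'F nest',(T[:,:3].T@s['force']).round(1),'M',(T[:,:3].T@s['wrist_torque']).round(2),'w',s['width'].round(1))
E
python3 -c "
from h import *
st(); c=cap('wrist','w4'); hsv=cv2.cvtColor(c['pixels'],cv2.COLOR_RGB2HSV); m=cv2.inRange(hsv,(110,120,30),(130,255,255)); wh=cv2.inRange(hsv,(0,0,130),(180,60,255))
for v in range(80,210,8):
  x=np.where(m[v,200:360])[0]+200; y=np.where(wh[v,200:360])[0]+200
  print(v,(x.min(),x.max()) if len(x) else '', 'w',(y.min(),y.max()) if len(y) else '')"
```

```text
Traceback (most recent call last):
  File "h.py", line 30, in st
    s=bot.observe(); T=nestT(NP)[:3]; print('t',round(s['time'],2),'tcp',(T[:,:3].T@(s['position']-T[:,3])).round(1),'F nest',(T[:,:3].T@s['force']).round(1),'M',(T[:,:3].T@s['wrist_torque']).round(2),'w',s['width'].round(1))
                                                                                                                                                                                                             ^^^^^^^^^^^^^^^^
AttributeError: 'float' object has no attribute 'round'
```

```bash
sed -i "s/s\['width'\].round(1)/round(float(s['width']),1)/" h.py; cat >> h.py <<'E'
def rows(f,vs,lo=(13,0,130),hi=(180,60,255)):
    c=load(f); hsv=cv2.cvtColor(c['pixels'],cv2.COLOR_RGB2HSV); m=cv2.inRange(hsv,(110,120,30),(130,255,255))
    for v in vs:
        x=np.where(m[v,190:370])[0]+190
        b=np.split(x,np.where(np.diff(x)>2)[0]+1); print(v,[(int(k[0]),int(k[-1])) for k in b if len(k)>2])
E
python3 -c "
from h import *
st(); c=cap('wrist','w4'); rows('w4',range(80,210,8))"
```

```text
t 7.73 tcp [-1.1 -0.1 15.5] F nest [-0.7 -0.4 -0. ] M [0.09 0.23 0.03] w 55.7
80 [(205, 302)]
88 [(204, 356)]
96 [(205, 354)]
104 [(206, 353)]
112 [(207, 352)]
120 [(199, 356)]
128 [(190, 369)]
136 [(190, 369)]
144 [(190, 218), (343, 369)]
152 [(190, 219), (343, 369)]
160 [(190, 219), (343, 369)]
168 [(190, 219), (342, 369)]
176 [(190, 220), (342, 369)]
184 [(190, 220), (341, 369)]
192 [(190, 204), (207, 220), (252, 309), (341, 351), (354, 369)]
200 [(208, 221), (252, 309), (340, 351)]
208 [(208, 221), (252, 309), (340, 350)]
```

Request:
arm_command --rows '[[[1.5, -0.2, -2.6, 0, 0, 0, 1], [1.5, -0.2, -2.6, 0, 0, 0, 1], [1, -0.14, -1.73, 0, 0, 0, 1], [0.5, -0.07, -0.87, 0, 0, 0, 1], [0.5, -0.07, -0.87, 0, 0, 0, 1], [0, 0, 0, 0, 0, 0, 1]]]'

```text
time: 8.28
position: [618.3, 163.6, 74.7]
tcp_rot: [0.066, 0.964, -0.017, 0.258]
force: [-1.1, -0.2, 1.8]
width: 55.2
gripper_force: 20.0
```

Request:
arm_command --rows '[[[-0.86, 0.12, -0.5, 0, 0, 0, 1], [-0.86, 0.12, -0.5, 0, 0, 0, 1], [0, 0, 0, 0, 0, 0, 1], [0, 0, 0, 0, 0, 0, 1]]]'

```text
time: 8.62
position: [616.5, 164.0, 73.8]
tcp_rot: [0.066, 0.964, -0.017, 0.258]
force: [0.6, 0.5, 2.8]
width: 55.5
gripper_force: 20.0
```

```bash
python3 -c "
from h import *
st()"
```

```text
t 8.62 tcp [-2.7  0.3  5.9] F nest [1.9 0.6 2.1] M [ 0.13  0.04 -0.07] w 55.5
```

Request:
arm_command --rows '[[[0.5, -0.07, -0.87, 0, 0, 0, 1], [0, 0, 0, 0, 0, 0, 1], [0, 0, 0, 0, 0, 0, 1]]]'

```text
time: 8.87
position: [616.9, 163.9, 73.3]
tcp_rot: [0.066, 0.964, -0.017, 0.259]
force: [-6.0, 1.1, 10.3]
width: 55.8
gripper_force: 20.0
```

Request:
arm_command --rows '[[[0.5, -0.07, -0.87, 0, 0, 0, 1], [0, 0, 0, 0, 0, 0, 1], [0, 0, 0, 0, 0, 0, 1]]]'

```text
time: 9.12
position: [617.2, 163.9, 72.9]
tcp_rot: [0.066, 0.964, -0.017, 0.259]
force: [-13.1, 1.0, 19.3]
width: 55.6
gripper_force: 20.0
```

```bash
python3 -c "
from h import *
st()"
```

```text
t 9.12 tcp [-2.5  0.3  4.8] F nest [-1.7 -0.8 23.3] M [-0.1   0.36 -0.01] w 55.6
```

Request:
arm_command --rows '[[[-0.6, 0.08, 1.0, 0, 0, 0, 1], [-0.86, 0.12, -0.5, 0, 0, 0, 1], [-0.86, 0.12, -0.5, 0, 0, 0, 1], [0, 0, 0, 0, 0, 0, 1], [0, 0, 0, 0, 0, 0, 1]]]'

```text
time: 9.53
position: [616.7, 164.0, 73.0]
tcp_rot: [0.066, 0.963, -0.017, 0.259]
force: [3.7, -3.3, 7.9]
width: 55.7
gripper_force: 20.0
```

```bash
python3 -c "
from h import *
st()"
```

```text
t 9.53 tcp [-2.9  0.3  5.1] F nest [ 7.5 -2.7  4.8] M [-0.34 -1.2  -0.01] w 55.7
```

Request:
arm_command --rows '[[[0.6, -0.1, 0.4, 0, 0, 0, 1], [0, 0, 0, 0, 0, 0, 0.15], [0, 0, 0, 0, 0, 0, 0.15], [0, 0, 0, 0, 0, 0, 0.15], [0, 0, 0, 0, 0, 0, 0.15]]]'

```text
time: 9.95
position: [615.2, 163.7, 71.6]
tcp_rot: [0.066, 0.964, -0.018, 0.258]
force: [0.0, 0.3, 0.6]
width: 77.5
gripper_force: 0.0
```

Request:
arm_command --rows '[[[-2.5, 0.35, 4.33, 0, 0, 0, 0.15], [-5, 0.7, 8.7, 0, 0, 0, 0.15], [-7.4, 1, 13, 0, 0, 0, 0.15], [-10, 1.4, 17.3, 0, 0, 0, 0.15], [-15, 2.1, 26, 0, 0, 0, 0.15], [-10, 1.4, 17.3, 0, 0, 0, 0.15], [0, 0, 0, 0, 0, 0, 0.1]]]'

```text
time: 10.53
position: [565.6, 171.8, 162.2]
tcp_rot: [0.066, 0.963, -0.016, 0.26]
force: [1.0, -0.3, -0.4]
width: 82.1
gripper_force: 0.0
```

```bash
python3 - <<'E'
from h import *
st(); s=bot.observe(); c=cap('wrist','w5'); t=cap('top','top5'); rows('w5',range(96,230,8))
hsv=cv2.cvtColor(c['pixels'],cv2.COLOR_RGB2HSV); wh=cv2.inRange(hsv,(0,0,130),(180,60,255))
for P in ((-60,28,16),(-60,-28,16),(56,28,16),(56,-28,16)): print(P,w2px(c,n2w(NP,(P[0]-4+0,P[1],P[2]))).round(1))
for v in range(130,300,8):
  x=np.where(wh[v,190:370])[0]+190; b=np.split(x,np.where(np.diff(x)>2)[0]+1); print('w',v,[(int(k[0]),int(k[-1])) for k in b if len(k)>2])
# blank/retainer from top
hs=cv2.cvtColor(t['pixels'],cv2.COLOR_RGB2HSV)
for k in cv2.findContours(cv2.inRange(hs,(12,190,120),(28,255,255)),cv2.RETR_EXTERNAL,cv2.CHAIN_APPROX_NONE)[0]:
    if cv2.contourArea(k)>150:
        q=cv2.minAreaRect(np.array([px2w(t,u,v,9)[:2] for u,v in k[:,0]],np.float32)); print('gold',np.round(q[0],1),np.round(q[1],1),round(q[2],1))
print(s['position'],s['joints'].round(2))
delta(s['position'],R.from_quat(s['tcp_rot']),[382,-276.6,230],down(-64.4),24); delta(s['position'],R.from_quat(s['tcp_rot']),[382,-276.6,230],down(115.6),24)
E
```

```text
t 10.53 tcp [ -3.1   1.  108.3] F nest [ 0.7 -0.2 -0.9] M [0.06 0.12 0.  ] w 82.1
96 [(226, 330)]
104 [(227, 329)]
112 [(228, 328)]
120 [(223, 331)]
128 [(221, 335)]
136 [(220, 241), (318, 336)]
144 [(221, 241), (318, 335)]
152 [(221, 241), (318, 335)]
160 [(221, 241), (317, 335)]
168 [(230, 242), (261, 297), (317, 327)]
176 [(230, 242), (261, 297), (317, 326)]
184 [(230, 242), (261, 297), (317, 326)]
192 [(230, 243), (261, 297), (316, 326)]
200 [(231, 243), (262, 297), (316, 325)]
208 [(231, 243), (262, 297), (316, 325)]
216 [(231, 243), (262, 297), (316, 325)]
224 [(232, 244), (262, 297), (315, 325)]
(-60, 28, 16) [[316.1 129.3]]
(-60, -28, 16) [[240.1 129.3]]
(56, 28, 16) [[312.2 272.8]]
(56, -28, 16) [[244.4 272.9]]
w 130 []
w 138 [(242, 316)]
w 146 [(242, 316)]
w 154 [(243, 316)]
w 162 [(243, 259), (300, 316)]
w 170 [(243, 259), (300, 315)]
w 178 [(243, 259), (300, 315)]
w 186 [(244, 259), (299, 315)]
w 194 [(244, 259), (299, 315)]
w 202 [(244, 259), (299, 314)]
w 210 [(244, 259), (299, 314)]
w 218 [(245, 260), (299, 314)]
w 226 [(245, 260), (299, 314)]
w 234 [(245, 260), (299, 313), (330, 369)]
w 242 [(245, 260), (299, 313), (325, 358)]
w 250 [(246, 260), (298, 313), (325, 357)]
w 258 [(220, 229), (246, 313), (326, 357)]
w 266 [(205, 227), (246, 312), (329, 356)]
w 274 [(205, 225), (246, 312), (331, 356)]
w 282 [(201, 225), (240, 256), (331, 360)]
w 290 [(197, 225), (239, 262), (309, 317), (330, 364)]
w 298 [(194, 226), (236, 319), (329, 367)]
gold [ 382.3 -277.1] [116.6  53.7] 25.7
gold [ 6.21e+02 -6.00e-01] [67.8 68.4] 45.1
gold [ 622.9 -188.7] [102.8 162. ] 89.9
[565.58250153 171.7662336  162.24624817] [ 0.46  0.19  2.12 -0.68  0.47 -0.41]
N 24 shift/row [ -7.65 -18.68   2.82] mm/row 20.4 rot/row [ 0.0287  0.0047 -0.1034] deg/row 6.15 target [ 382.  -276.6  230. ]
N 24 shift/row [ -7.65 -18.68   2.82] mm/row 20.4 rot/row [-0.0036  0.022   0.0238] deg/row 1.87 target [ 382.  -276.6  230. ]
```

The spacer lies square between the guides and down at the lip. Now the blank.

Request:
arm_command --rows '[[[-7.65, -18.68, 8.5, -0.0036, 0.022, 0.0238, 0], [-7.65, -18.68, 8.5, -0.0036, 0.022, 0.0238, 0], [-7.65, -18.68, 8.5, -0.0036, 0.022, 0.0238, 0], [-7.65, -18.68, 8.5, -0.0036, 0.022, 0.0238, 0], [-7.65, -18.68, 8.5, -0.0036, 0.022, 0.0238, 0], [-7.65, -18.68, 8.5, -0.0036, 0.022, 0.0238, 0], [-7.65, -18.68, 8.5, -0.0036, 0.022, 0.0238, 0], [-7.65, -18.68, 8.5, -0.0036, 0.022, 0.0238, 0]]]'

```text
time: 11.3
position: [503.9, 20.1, 225.9]
tcp_rot: [-0.031, 0.984, -0.013, 0.173]
force: [-0.3, -0.9, 0.7]
width: 92.2
gripper_force: 0.0
```

Request:
arm_command --rows '[[[-7.65, -18.68, 0, -0.0036, 0.022, 0.0238, 0], [-7.65, -18.68, 0, -0.0036, 0.022, 0.0238, 0], [-7.65, -18.68, 0, -0.0036, 0.022, 0.0238, 0], [-7.65, -18.68, 0, -0.0036, 0.022, 0.0238, 0], [-7.65, -18.68, 0, -0.0036, 0.022, 0.0238, 0], [-7.65, -18.68, 0, -0.0036, 0.022, 0.0238, 0], [-7.65, -18.68, 0, -0.0036, 0.022, 0.0238, 0], [-7.65, -18.68, 0, -0.0036, 0.022, 0.0238, 0]]]'

```text
time: 11.97
position: [442.5, -129.6, 225.5]
tcp_rot: [-0.128, 0.988, -0.007, 0.085]
force: [0.1, 0.8, -0.6]
width: 91.2
gripper_force: 0.0
```

Request:
arm_command --rows '[[[-7.65, -18.68, 0, -0.0036, 0.022, 0.0238, 0], [-7.65, -18.68, 0, -0.0036, 0.022, 0.0238, 0], [-7.65, -18.68, 0, -0.0036, 0.022, 0.0238, 0], [-7.65, -18.68, 0, -0.0036, 0.022, 0.0238, 0], [-7.65, -18.68, 0, -0.0036, 0.022, 0.0238, 0], [-7.65, -18.68, 0, -0.0036, 0.022, 0.0238, 0], [-7.65, -18.68, 0, -0.0036, 0.022, 0.0238, 0], [-7.65, -18.68, 0, -0.0036, 0.022, 0.0238, 0]]]'

```text
time: 12.63
position: [381.2, -279.0, 225.3]
tcp_rot: [-0.222, 0.975, -0.001, -0.003]
force: [0.6, -0.4, -0.8]
width: 91.9
gripper_force: 0.0
```

Request:
arm_command --rows '[[[0, 0, 0, 0, 0, 0, 0], [0, 0, 0, 0, 0, 0, 0], [0, 0, 0, 0, 0, 0, 0]]]'

```text
time: 12.88
position: [381.9, -277.1, 225.8]
tcp_rot: [-0.222, 0.975, -0.001, -0.002]
force: [0.3, 0.9, 0.4]
width: 92.1
gripper_force: 0.0
```

```bash
cat >> h.py <<'E'
def gold(f,z,A=400):
    t=load(f); hs=cv2.cvtColor(t['pixels'],cv2.COLOR_RGB2HSV)
    for k in cv2.findContours(cv2.inRange(hs,(12,190,110),(28,255,255)),cv2.RETR_EXTERNAL,cv2.CHAIN_APPROX_NONE)[0]:
        if cv2.contourArea(k)>A:
            q=cv2.minAreaRect(np.array([px2w(t,u,v,z)[:2] for u,v in k[:,0]],np.float32)); print('gold',k[:,0].min(0),k[:,0].max(0),np.round(q[0],1),np.round(q[1],1),round(q[2],1))
E
python3 - <<'E'
from h import *
s=bot.observe(); c=cap('wrist','w6'); gold('w6',10); print(s['position'].round(1),s['joints'].round(2))
delta(s['position'],R.from_quat(s['tcp_rot']),[382,-276.8,4],down(115.6),8)
E
```

```text
gold [218 365] [311 413] [ 648.9 -173.8] [ 76.9 124.8] 25.7
gold [258 137] [307 228] [ 385.9 -272.3] [104.6  54.6] 26.8
[ 381.9 -277.1  225.8] [-0.63  0.1   1.94 -0.01  1.11 -2.64]
N 8 shift/row [ 1.000e-02  4.000e-02 -2.773e+01] mm/row 27.7 rot/row [ 0.0004 -0.0004 -0.    ] deg/row 0.03 target [ 382.  -276.8    4. ]
```

```bash
python3 - <<'E'
from h import *
c=load('w6'); hs=cv2.cvtColor(c['pixels'],cv2.COLOR_RGB2HSV)
m=cv2.inRange(hs,(12,150,60),(28,255,255))
for v in range(120,260,6):
    x=np.where(cv2.inRange(hs,(15,190,100),(28,255,255))[v,230:330])[0]+230; print(v,(x.min(),x.max(),len(x)) if len(x) else '', hs[v,283].tolist(), hs[v,240].tolist())
for x in (-60,60): 
  print(w2px(c,[382.2+x*.902,-277+x*.432,10]).round(1))
E
```

```text
120  [19, 110, 134] [19, 109, 143]
126  [20, 185, 167] [19, 109, 143]
132 (np.int64(281), np.int64(281), 1) [20, 189, 167] [19, 109, 133]
138 (np.int64(278), np.int64(302), 6) [20, 191, 167] [19, 110, 132]
144 (np.int64(275), np.int64(306), 15) [20, 189, 166] [19, 107, 148]
150 (np.int64(260), np.int64(306), 25) [20, 189, 166] [19, 105, 148]
156 (np.int64(258), np.int64(306), 38) [20, 192, 165] [19, 109, 138]
162 (np.int64(259), np.int64(306), 46) [20, 188, 164] [19, 110, 135]
168 (np.int64(259), np.int64(306), 24) [101, 21, 136] [19, 109, 138]
174 (np.int64(259), np.int64(306), 17) [90, 15, 69] [19, 108, 139]
180 (np.int64(260), np.int64(306), 16) [90, 15, 68] [19, 110, 132]
186 (np.int64(260), np.int64(307), 21) [96, 19, 68] [18, 111, 136]
192 (np.int64(260), np.int64(307), 33) [93, 17, 134] [19, 108, 137]
198 (np.int64(260), np.int64(307), 48) [20, 198, 161] [19, 111, 131]
204 (np.int64(260), np.int64(307), 48) [20, 195, 161] [19, 108, 135]
210 (np.int64(261), np.int64(306), 46) [20, 199, 160] [19, 110, 135]
216 (np.int64(263), np.int64(304), 31) [20, 202, 158] [19, 111, 143]
222 (np.int64(267), np.int64(300), 34) [20, 199, 158] [19, 106, 151]
228 (np.int64(279), np.int64(289), 11) [20, 200, 158] [19, 109, 148]
234  [19, 110, 144] [19, 108, 144]
240  [19, 108, 147] [19, 109, 140]
246  [19, 109, 145] [19, 109, 147]
252  [19, 109, 140] [19, 112, 137]
258  [19, 109, 141] [19, 108, 146]
[[280.6 125.1]]
[[280.5 230. ]]
```

Request:
arm_command --rows '[[[-0.9, 2.1, -34, 0, 0, 0, 0], [0, 0, -38, 0, 0, 0, 0], [0, 0, -38, 0, 0, 0, 0], [0, 0, -38, 0, 0, 0, 0], [0, 0, -34, 0, 0, 0, 0], [0, 0, -20, 0, 0, 0, 0], [0, 0, -12, 0, 0, 0, 0], [0, 0, -5, 0, 0, 0, 0]]]'

```text
time: 13.6
position: [380.3, -273.8, 5.9]
tcp_rot: [-0.223, 0.975, -0.001, -0.003]
force: [-0.0, 0.2, 0.5]
width: 91.8
gripper_force: 0.0
```

Request:
arm_command --rows '[[[0, 0, -2.5, 0, 0, 0, 0], [0, 0, 0, 0, 0, 0, 0], [0, 0, 0, 0, 0, 0, 1], [0, 0, 0, 0, 0, 0, 1], [0, 0, 0, 0, 0, 0, 1], [0, 0, 0, 0, 0, 0, 1], [0, 0, 0, 0, 0, 0, 1], [0, 0, 0, 0, 0, 0, 1]]]'

```text
time: 14.27
position: [381.4, -275.5, 5.6]
tcp_rot: [-0.222, 0.975, -0.002, -0.001]
force: [0.5, -0.1, 4.2]
width: 55.6
gripper_force: 20.0
```

```bash
python3 - <<'E'
from h import *
s=bot.observe(); r0=R.from_quat(s['tcp_rot']); print(s['position'].round(2),s['width'],s['gripper_force'],s['force'].round(1))
delta(s['position']+[0,0,225],r0,n2w(NP,(-1.5,0,100))[0],nR(),24)
E
```

```text
[ 381.36 -275.51    5.63] 55.576473992221246 19.960834980010986 [ 0.5 -0.1  4.2]
N 24 shift/row [ 7.9  18.57 -3.12] mm/row 20.4 rot/row [ 0.0036 -0.022  -0.0238] deg/row 1.87 target [570.9 170.1 155.9]
```

Request:
arm_command --rows '[[[0, 0, 5, 0, 0, 0, 1], [0, 0, 20, 0, 0, 0, 1], [0, 0, 35, 0, 0, 0, 1], [0, 0, 35, 0, 0, 0, 1], [0, 0, 35, 0, 0, 0, 1], [0, 0, 35, 0, 0, 0, 1], [0, 0, 35, 0, 0, 0, 1], [0, 0, 25, 0, 0, 0, 1]]]' --grip_force 35

```text
time: 14.93
position: [381.5, -275.6, 233.6]
tcp_rot: [-0.222, 0.975, -0.003, -0.001]
force: [1.1, -0.5, -2.1]
width: 55.2
gripper_force: 34.9
```

Request:
arm_command --rows '[[[7.9, 18.57, 0, 0.0036, -0.022, -0.0238, 1], [7.9, 18.57, 0, 0.0036, -0.022, -0.0238, 1], [7.9, 18.57, 0, 0.0036, -0.022, -0.0238, 1], [7.9, 18.57, 0, 0.0036, -0.022, -0.0238, 1], [7.9, 18.57, 0, 0.0036, -0.022, -0.0238, 1], [7.9, 18.57, 0, 0.0036, -0.022, -0.0238, 1], [7.9, 18.57, 0, 0.0036, -0.022, -0.0238, 1], [7.9, 18.57, 0, 0.0036, -0.022, -0.0238, 1]]]'

```text
time: 15.6
position: [444.1, -125.8, 230.3]
tcp_rot: [-0.127, 0.988, -0.007, 0.087]
force: [-0.4, 0.5, -1.1]
width: 55.3
gripper_force: 34.9
```

Request:
arm_command --rows '[[[7.9, 18.57, 0, 0.0036, -0.022, -0.0238, 1], [7.9, 18.57, 0, 0.0036, -0.022, -0.0238, 1], [7.9, 18.57, 0, 0.0036, -0.022, -0.0238, 1], [7.9, 18.57, 0, 0.0036, -0.022, -0.0238, 1], [7.9, 18.57, 0, 0.0036, -0.022, -0.0238, 1], [7.9, 18.57, 0, 0.0036, -0.022, -0.0238, 1], [7.9, 18.57, 0, 0.0036, -0.022, -0.0238, 1], [7.9, 18.57, 0, 0.0036, -0.022, -0.0238, 1]]]'

```text
time: 16.27
position: [507.2, 22.6, 230.3]
tcp_rot: [-0.03, 0.984, -0.012, 0.174]
force: [0.9, -0.2, -2.2]
width: 55.2
gripper_force: 34.9
```

Request:
arm_command --rows '[[[7.9, 18.57, -9.4, 0.0036, -0.022, -0.0238, 1], [7.9, 18.57, -9.4, 0.0036, -0.022, -0.0238, 1], [7.9, 18.57, -9.4, 0.0036, -0.022, -0.0238, 1], [7.9, 18.57, -9.4, 0.0036, -0.022, -0.0238, 1], [7.9, 18.57, -9.4, 0.0036, -0.022, -0.0238, 1], [7.9, 18.57, -9.4, 0.0036, -0.022, -0.0238, 1], [7.9, 18.57, -9.4, 0.0036, -0.022, -0.0238, 1], [7.9, 18.57, -9.4, 0.0036, -0.022, -0.0238, 1]]]'

```text
time: 16.93
position: [570.7, 171.1, 154.7]
tcp_rot: [0.067, 0.963, -0.018, 0.259]
force: [0.1, -0.2, -2.3]
width: 55.2
gripper_force: 34.9
```

Request:
arm_command --rows '[[[0, 0, 0, 0, 0, 0, 1], [0, 0, 0, 0, 0, 0, 1], [0, 0, 0, 0, 0, 0, 1]]]'

```text
time: 17.18
position: [570.3, 169.8, 155.0]
tcp_rot: [0.066, 0.964, -0.018, 0.258]
force: [0.8, -0.2, -3.0]
width: 55.0
gripper_force: 34.9
```

```bash
python3 - <<'E'
from h import *
st(); s=bot.observe(); print('rot err',(R.from_quat(s['tcp_rot'])*nR().inv()).as_rotvec().round(3)); c=cap('wrist','w7'); rows('w7',range(88,160,6))
hs=cv2.cvtColor(c['pixels'],cv2.COLOR_RGB2HSV); m=cv2.inRange(hs,(12,150,60),(28,255,255))
for v in range(120,220,8):
    x=np.where(m[v,200:360])[0]+200; print(v,(int(x.min()),int(x.max()),(x.min()+x.max())/2) if len(x) else '')
a,b=w2px(c,n2w(NP,[(-64,0,36),(-56,0,16)])).round(1); print(a,b)
E
```

```text
t 17.18 tcp [-2.4 -0.3 99.5] F nest [-0.7 -0.  -3. ] M [ 0.09  0.31 -0.05] w 55.0
rot err [-0.001  0.001  0.001]
88 []
94 [(227, 334)]
100 [(227, 334)]
106 [(228, 333)]
112 [(228, 332)]
118 [(229, 331)]
124 [(221, 340)]
130 [(224, 242), (303, 306), (310, 338)]
136 [(220, 242), (322, 340)]
142 [(221, 242), (322, 340)]
148 [(221, 242), (321, 340)]
154 [(221, 239), (321, 339)]
120 
128 
136 
144 (255, 303, np.float64(279.0))
152 (243, 315, np.float64(279.0))
160 (235, 322, np.float64(278.5))
168 (230, 328, np.float64(279.0))
176 (226, 332, np.float64(279.0))
184 (224, 334, np.float64(279.0))
192 (223, 335, np.float64(279.0))
200 (223, 335, np.float64(279.0))
208 (224, 335, np.float64(279.5))
216 (224, 335, np.float64(279.5))
[280.5 131.1] [280.5 141. ]
```

Request:
arm_command --rows '[[[4.35, -0.52, -7.5, 0, 0, 0, 1], [4.35, -0.52, -7.5, 0, 0, 0, 1], [4.35, -0.52, -7.5, 0, 0, 0, 1], [4.35, -0.52, -7.5, 0, 0, 0, 1], [4.35, -0.52, -7.5, 0, 0, 0, 1], [4.35, -0.52, -7.5, 0, 0, 0, 1], [4.35, -0.52, -7.5, 0, 0, 0, 1], [4.35, -0.52, -7.5, 0, 0, 0, 1]]]'

```text
time: 17.9
position: [606.0, 165.9, 93.9]
tcp_rot: [0.066, 0.964, -0.018, 0.258]
force: [-0.1, 0.6, -1.8]
width: 55.2
gripper_force: 34.9
```

Request:
arm_command --rows '[[[1, -0.14, -1.73, 0, 0, 0, 1], [1, -0.14, -1.73, 0, 0, 0, 1], [0, 0, 0, 0, 0, 0, 1], [0, 0, 0, 0, 0, 0, 1]]]'

```text
time: 18.23
position: [607.7, 165.8, 91.7]
tcp_rot: [0.066, 0.964, -0.018, 0.258]
force: [0.8, 0.9, -1.7]
width: 55.4
gripper_force: 34.9
```

```bash
python3 -c "
from h import *
st()"
```

```text
t 18.23 tcp [-1.5  0.8 25.9] F nest [-0.2  1.  -1.8] M [0.04 0.29 0.  ] w 55.4
```

Request:
arm_command --rows '[[[0.75, -0.1, -1.3, 0, 0, 0, 1], [0, 0, 0, 0, 0, 0, 1], [0, 0, 0, 0, 0, 0, 1]]]'

```text
time: 18.48
position: [608.5, 165.8, 90.7]
tcp_rot: [0.066, 0.964, -0.017, 0.258]
force: [-0.6, -0.8, -1.4]
width: 55.7
gripper_force: 34.9
```

Request:
arm_command --rows '[[[0.5, -0.07, -0.87, 0, 0, 0, 1], [0, 0, 0, 0, 0, 0, 1], [0, 0, 0, 0, 0, 0, 1]]]'

```text
time: 18.73
position: [609.1, 165.7, 89.8]
tcp_rot: [0.066, 0.964, -0.017, 0.258]
force: [-0.8, -0.1, 1.2]
width: 55.2
gripper_force: 34.9
```

```bash
python3 -c "
from h import *
st()"
```

```text
t 18.73 tcp [-1.2  1.  23.6] F nest [-0.  -0.2  1.4] M [-0.06  0.34 -0.01] w 55.2
```

Request:
arm_command --rows '[[[0.4, -0.05, -0.7, 0, 0, 0, 1], [-0.86, 0.12, -0.5, 0, 0, 0, 1], [-0.86, 0.12, -0.5, 0, 0, 0, 1], [0, 0, 0, 0, 0, 0, 1], [0, 0, 0, 0, 0, 0, 1]]]'

```text
time: 19.15
position: [608.7, 166.1, 89.1]
tcp_rot: [0.066, 0.963, -0.017, 0.259]
force: [-2.1, -1.9, 8.9]
width: 55.1
gripper_force: 34.9
```

```bash
python3 -c "
from h import *
st()"
```

```text
t 19.15 tcp [-1.9  1.3 23.2] F nest [ 2.9 -2.2  8.6] M [-0.38 -0.28 -0.  ] w 55.1
```

Request:
arm_command --rows '[[[-0.4, 0.05, 0.7, 0, 0, 0, 1], [-0.86, 0.12, -0.5, 0, 0, 0, 1], [0, 0, 0, 0, 0, 0, 1], [0, 0, 0, 0, 0, 0, 1], [0, 0, 0, 0, 0, 0, 1]]]'

```text
time: 19.57
position: [607.6, 166.4, 89.0]
tcp_rot: [0.066, 0.963, -0.017, 0.259]
force: [4.2, -2.0, 5.2]
width: 55.0
gripper_force: 35.0
```

```bash
python3 -c "
from h import *
st()"
```

```text
t 19.57 tcp [-3.   1.4 23.7] F nest [ 6.5 -1.5  2.3] M [-0.27 -1.06  0.1 ] w 55.0
```

Request:
arm_command --rows '[[[0.75, -0.8, -0.1, 0, 0, 0, 1], [0, 0, 0, 0, 0, 0, 0.3], [0, 0, 0, 0, 0, 0, 0.15], [0, 0, 0, 0, 0, 0, 0.15], [0, 0, 0, 0, 0, 0, 0.15]]]'

```text
time: 19.98
position: [606.6, 165.0, 87.4]
tcp_rot: [0.066, 0.964, -0.018, 0.258]
force: [0.3, -0.7, -0.6]
width: 77.5
gripper_force: 0.0
```

Request:
arm_command --rows '[[[-2.5, 0.35, 4.33, 0, 0, 0, 0.15], [-5, 0.7, 8.7, 0, 0, 0, 0.15], [-7.4, 1, 13, 0, 0, 0, 0.15], [-10, 1.4, 17.3, 0, 0, 0, 0.15], [-15, 2.1, 26, 0, 0, 0, 0.15], [0, 0, 0, 0, 0, 0, 0], [0, 0, 0, 0, 0, 0, 0]]]'

```text
time: 20.57
position: [567.4, 171.4, 158.9]
tcp_rot: [0.066, 0.963, -0.017, 0.259]
force: [0.3, 0.1, -0.3]
width: 89.5
gripper_force: 0.0
```

```bash
python3 - <<'E'
from h import *
st(); s=bot.observe(); c=cap('wrist','w8'); rows('w8',range(112,240,8))
hs=cv2.cvtColor(c['pixels'],cv2.COLOR_RGB2HSV); m=cv2.inRange(hs,(12,150,60),(28,255,255))
for v in range(120,290,8):
    x=np.where(m[v,220:340])[0]+220; print(v,(int(x.min()),int(x.max()),(x.min()+x.max())/2,len(x)) if len(x) else '')
print('pred',w2px(c,n2w(NP,[(-64,0,26),(56,0,26),(-4,28,26),(-4,-28,26)])).round(1).tolist())
t=load('top5'); hs=cv2.cvtColor(load('top')['pixels'],cv2.COLOR_RGB2HSV)
for k in cv2.findContours(cv2.inRange(hs,(12,170,90),(28,255,255)),cv2.RETR_EXTERNAL,cv2.CHAIN_APPROX_NONE)[0]:
    if cv2.contourArea(k)>150:
        q=cv2.minAreaRect(np.array([px2w(t,u,v,7)[:2] for u,v in k[:,0]],np.float32)); print('gold',np.round(q[0],1),np.round(q[1],1),round(q[2],1))
print(s['position']); delta(s['position'],R.from_quat(s['tcp_rot']),[413.6,252.9,215],down(88.8),16)
E
```

```text
t 20.57 tcp [ -3.2   0.8 104.4] F nest [ 0.1  0.1 -0.4] M [0.02 0.06 0.01] w 89.5
112 [(227, 329)]
120 [(223, 331)]
128 [(220, 336)]
136 [(219, 240), (319, 337)]
144 [(220, 240), (318, 336)]
152 [(220, 241), (318, 336)]
160 [(220, 241), (319, 336)]
168 [(229, 240), (320, 327)]
176 [(229, 240), (320, 327)]
184 [(229, 241), (320, 327)]
192 [(230, 241), (320, 326)]
200 [(230, 242), (320, 326)]
208 [(230, 242), (320, 326)]
216 [(231, 242), (319, 325)]
224 [(231, 243), (319, 325)]
232 [(231, 243), (319, 325)]
120 
128 
136 (260, 300, np.float64(280.0), 41)
144 (251, 309, np.float64(280.0), 59)
152 (246, 314, np.float64(280.0), 51)
160 (243, 317, np.float64(280.0), 75)
168 (242, 318, np.float64(280.0), 77)
176 (242, 318, np.float64(280.0), 77)
184 (242, 318, np.float64(280.0), 77)
192 (243, 318, np.float64(280.5), 59)
200 (243, 318, np.float64(280.5), 38)
208 (244, 318, np.float64(281.0), 30)
216 (244, 318, np.float64(281.0), 30)
224 (245, 318, np.float64(281.5), 35)
232 (245, 318, np.float64(281.5), 53)
240 (246, 317, np.float64(281.5), 72)
248 (246, 317, np.float64(281.5), 72)
256 (247, 317, np.float64(282.0), 71)
264 (249, 315, np.float64(282.0), 67)
272 (254, 309, np.float64(281.5), 47)
280 (264, 300, np.float64(282.0), 37)
288 
pred [[278.4, 130.7], [278.6, 285.6], [316.0, 212.9], [240.9, 212.9]]
gold [ 382.3 -277.4] [119.3  56.9] 26.9
gold [413.8 253.5] [ 56.5 118.1] 89.9
gold [621.4  -0.7] [70.8 69.6] 89.8
gold [582.9 548.8] [175.9  89.1] 4.2
gold [ 621.8 -188.3] [102.4 166. ] 88.5
[567.38431547 171.36366421 158.85899377]
N 16 shift/row [-9.61  5.1   3.51] mm/row 11.4 rot/row [0.0025 0.0328 0.0071] deg/row 1.93 target [413.6 252.9 215. ]
```

Request:
arm_command --rows '[[[-9.6, 5.1, 3.5, 0.0025, 0.0328, 0.0077, 0], [-9.6, 5.1, 3.5, 0.0025, 0.0328, 0.0077, 0], [-9.6, 5.1, 3.5, 0.0025, 0.0328, 0.0077, 0], [-9.6, 5.1, 3.5, 0.0025, 0.0328, 0.0077, 0], [-9.6, 5.1, 3.5, 0.0025, 0.0328, 0.0077, 0], [-9.6, 5.1, 3.5, 0.0025, 0.0328, 0.0077, 0], [-9.6, 5.1, 3.5, 0.0025, 0.0328, 0.0077, 0], [-9.6, 5.1, 3.5, 0.0025, 0.0328, 0.0077, 0]]]'

```text
time: 21.28
position: [489.8, 211.4, 184.1]
tcp_rot: [0.036, 0.991, -0.009, 0.128]
force: [-0.0, -0.3, -0.6]
width: 92.3
gripper_force: 0.0
```

Request:
arm_command --rows '[[[-9.6, 5.1, 3.5, 0.0025, 0.0328, 0.0077, 0], [-9.6, 5.1, 3.5, 0.0025, 0.0328, 0.0077, 0], [-9.6, 5.1, 3.5, 0.0025, 0.0328, 0.0077, 0], [-9.6, 5.1, 3.5, 0.0025, 0.0328, 0.0077, 0], [-9.6, 5.1, 3.5, 0.0025, 0.0328, 0.0077, 0], [-9.6, 5.1, 3.5, 0.0025, 0.0328, 0.0077, 0], [-9.6, 5.1, 3.5, 0.0025, 0.0328, 0.0077, 0], [-9.6, 5.1, 3.5, 0.0025, 0.0328, 0.0077, 0]]]'

```text
time: 21.95
position: [413.3, 252.1, 212.2]
tcp_rot: [0.006, 1.0, -0.0, -0.003]
force: [0.3, 0.3, -0.8]
width: 92.0
gripper_force: 0.0
```

Request:
arm_command --rows '[[[0, 0, 0, 0, 0, 0, 0], [0, 0, 0, 0, 0, 0, 0], [0, 0, 0, 0, 0, 0, 0]]]'

```text
time: 22.2
position: [413.9, 251.8, 212.3]
tcp_rot: [0.006, 1.0, 0.0, -0.001]
force: [0.0, -0.2, 0.0]
width: 91.8
gripper_force: 0.0
```

```bash
python3 - <<'E'
from h import *
s=bot.observe(); c=cap('wrist','w9'); print(s['position'].round(1),R.from_quat(s['tcp_rot']).as_matrix()[:,1:].round(3).tolist())
hs=cv2.cvtColor(c['pixels'],cv2.COLOR_RGB2HSV); m=cv2.inRange(hs,(12,160,60),(28,255,255))
for k in cv2.findContours(m,cv2.RETR_EXTERNAL,cv2.CHAIN_APPROX_NONE)[0]:
    if cv2.contourArea(k)>500:
        q=cv2.minAreaRect(np.array([px2w(c,u,v,7)[:2] for u,v in k[:,0]],np.float32)); print('gold',k[:,0].min(0),k[:,0].max(0),np.round(q[0],1),np.round(q[1],1),round(q[2],1))
E
```

```text
[413.9 251.8 212.3] [[0.012, -0.002], [1.0, 0.0], [0.0, -1.0]]
gold [255 400] [559 415] [720.9 415.5] [ 24.  401.3] 0.1
gold [167 364] [228 415] [689.7 140.5] [74.4 89.4] 81.9
gold [480 312] [520 382] [629.4 528.6] [111.6  43.2] 17.7
gold [ 40 312] [ 81 382] [623.1 -28.7] [ 43.7 111.8] 71.1
gold [512 200] [559 291] [497.5 544.6] [119.   53.2] 10.9
gold [258 124] [310 230] [412.  255.2] [ 55.5 118.4] 88.6
```

Request:
arm_command --rows '[[[-0.7, 2.4, -30, 0, 0, 0, 0], [0, 0, -36, 0, 0, 0, 0], [0, 0, -36, 0, 0, 0, 0], [0, 0, -36, 0, 0, 0, 0], [0, 0, -32, 0, 0, 0, 0], [0, 0, -20, 0, 0, 0, 0], [0, 0, -12, 0, 0, 0, 0], [0, 0, -5, 0, 0, 0, 0]]]'

```text
time: 22.92
position: [411.7, 253.7, 4.0]
tcp_rot: [0.006, 1.0, -0.0, -0.002]
force: [-0.9, -0.7, -0.3]
width: 91.8
gripper_force: 0.0
```

Request:
arm_command --rows '[[[0, 0, -2, 0, 0, 0, 0], [0, 0, -1, 0, 0, 0, 0], [0, 0, 0, 0, 0, 0, 0], [0, 0, 0, 0, 0, 0, 0]]]'

```text
time: 23.25
position: [413.6, 255.1, 4.1]
tcp_rot: [0.006, 1.0, 0.001, -0.0]
force: [0.2, -0.3, 0.6]
width: 91.9
gripper_force: 0.0
```

Request:
arm_command --rows '[[[0, 0, -1.7, 0, 0, 0, 0], [0, 0, 0, 0, 0, 0, 0], [0, 0, 0, 0, 0, 0, 0]]]' --grip_force 20

```text
time: 23.5
position: [413.1, 254.9, 1.9]
tcp_rot: [0.006, 1.0, 0.001, -0.001]
force: [-0.1, -0.3, -0.0]
width: 91.7
gripper_force: 0.0
```

Request:
arm_command --rows '[[[0, 0, 0, 0, 0, 0, 1], [0, 0, 0, 0, 0, 0, 1], [0, 0, 0, 0, 0, 0, 1], [0, 0, 0, 0, 0, 0, 1], [0, 0, 0, 0, 0, 0, 1], [0, 0, 0, 0, 0, 0, 1], [0, 0, 0, 0, 0, 0, 1]]]'

```text
time: 24.08
position: [412.9, 254.8, 1.5]
tcp_rot: [0.006, 1.0, 0.001, -0.001]
force: [0.6, 0.9, 1.0]
width: 55.6
gripper_force: 20.0
```

```bash
python3 - <<'E'
from h import *
s=bot.observe(); r0=R.from_quat(s['tcp_rot']); print(s['position'].round(2),s['width'],s['gripper_force'],s['force'].round(1))
delta(s['position']+[0,0,220],r0,n2w(NP,(-1.5,0.5,105))[0],nR(),16)
E
```

```text
[412.87 254.76   1.52] 55.5913414127278 19.97791886329651 [0.6 0.9 1. ]
N 16 shift/row [ 9.73 -5.24 -3.83] mm/row 11.7 rot/row [-0.0025 -0.0328 -0.0077] deg/row 1.94 target [568.5 170.9 160.2]
```

Request:
arm_command --rows '[[[0, 0, 5, 0, 0, 0, 1], [0, 0, 20, 0, 0, 0, 1], [0, 0, 35, 0, 0, 0, 1], [0, 0, 35, 0, 0, 0, 1], [0, 0, 35, 0, 0, 0, 1], [0, 0, 35, 0, 0, 0, 1], [0, 0, 35, 0, 0, 0, 1], [0, 0, 20, 0, 0, 0, 1]]]' --grip_force 25

```text
time: 24.75
position: [413.7, 255.3, 225.7]
tcp_rot: [0.006, 1.0, 0.002, 0.001]
force: [0.4, 1.2, -1.1]
width: 55.6
gripper_force: 25.0
```

Request:
arm_command --rows '[[[9.73, -5.24, -3.83, -0.0025, -0.0328, -0.0077, 1], [9.73, -5.24, -3.83, -0.0025, -0.0328, -0.0077, 1], [9.73, -5.24, -3.83, -0.0025, -0.0328, -0.0077, 1], [9.73, -5.24, -3.83, -0.0025, -0.0328, -0.0077, 1], [9.73, -5.24, -3.83, -0.0025, -0.0328, -0.0077, 1], [9.73, -5.24, -3.83, -0.0025, -0.0328, -0.0077, 1], [9.73, -5.24, -3.83, -0.0025, -0.0328, -0.0077, 1], [9.73, -5.24, -3.83, -0.0025, -0.0328, -0.0077, 1]]]'

```text
time: 25.42
position: [490.9, 212.5, 191.0]
tcp_rot: [0.037, 0.991, -0.009, 0.13]
force: [0.6, 0.0, -0.6]
width: 55.4
gripper_force: 25.0
```

Request:
arm_command --rows '[[[9.73, -5.24, -3.83, -0.0025, -0.0328, -0.0077, 1], [9.73, -5.24, -3.83, -0.0025, -0.0328, -0.0077, 1], [9.73, -5.24, -3.83, -0.0025, -0.0328, -0.0077, 1], [9.73, -5.24, -3.83, -0.0025, -0.0328, -0.0077, 1], [9.73, -5.24, -3.83, -0.0025, -0.0328, -0.0077, 1], [9.73, -5.24, -3.83, -0.0025, -0.0328, -0.0077, 1], [9.73, -5.24, -3.83, -0.0025, -0.0328, -0.0077, 1], [9.73, -5.24, -3.83, -0.0025, -0.0328, -0.0077, 1]]]'

```text
time: 26.08
position: [568.7, 170.6, 160.4]
tcp_rot: [0.067, 0.963, -0.018, 0.259]
force: [0.1, -1.0, -1.3]
width: 55.5
gripper_force: 25.0
```

Request:
arm_command --rows '[[[0, 0, 0, 0, 0, 0, 1], [0, 0, 0, 0, 0, 0, 1], [0, 0, 0, 0, 0, 0, 1]]]'

```text
time: 26.33
position: [568.4, 171.0, 160.6]
tcp_rot: [0.066, 0.964, -0.018, 0.258]
force: [-0.0, -0.3, -0.8]
width: 55.5
gripper_force: 25.0
```

```bash
python3 - <<'E'
from h import *
st(); s=bot.observe(); print('rot err',(R.from_quat(s['tcp_rot'])*nR().inv()).as_rotvec().round(3)); c=cap('wrist','w10'); rows('w10',range(100,160,6))
hs=cv2.cvtColor(c['pixels'],cv2.COLOR_RGB2HSV); m=cv2.inRange(hs,(12,150,60),(28,255,255))
for v in range(120,250,8):
    x=np.where(m[v,200:360])[0]+200; print(v,(int(x.min()),int(x.max()),(x.min()+x.max())/2) if len(x) else '')
E
```

```text
t 26.33 tcp [ -1.4   0.6 105.4] F nest [-0.4 -0.3 -0.7] M [0.08 0.18 0.01] w 55.5
rot err [0.001 0.001 0.001]
100 [(227, 331)]
106 [(228, 330)]
112 [(228, 330)]
118 [(223, 331)]
124 [(221, 337)]
130 [(221, 241), (319, 336)]
136 [(220, 241), (319, 337)]
142 [(220, 241), (319, 337)]
148 [(221, 239), (325, 337)]
154 [(221, 233), (330, 336)]
120 
128 
136 (258, 303, np.float64(280.5))
144 (245, 318, np.float64(281.5))
152 (237, 326, np.float64(281.5))
160 (229, 333, np.float64(281.0))
168 (224, 341, np.float64(282.5))
176 (224, 339, np.float64(281.5))
184 (225, 338, np.float64(281.5))
192 (225, 338, np.float64(281.5))
200 (225, 337, np.float64(281.0))
208 (225, 337, np.float64(281.0))
216 (226, 336, np.float64(281.0))
224 (226, 336, np.float64(281.0))
232 (226, 335, np.float64(280.5))
240 (226, 336, np.float64(281.0))
248 (227, 335, np.float64(281.0))
```

Request:
arm_command --rows '[[[4.42, -0.62, -7.73, 0, 0, 0, 1], [4.42, -0.62, -7.73, 0, 0, 0, 1], [4.42, -0.62, -7.73, 0, 0, 0, 1], [4.42, -0.62, -7.73, 0, 0, 0, 1], [4.42, -0.62, -7.73, 0, 0, 0, 1], [4.42, -0.62, -7.73, 0, 0, 0, 1], [4.42, -0.62, -7.73, 0, 0, 0, 1], [4.42, -0.62, -7.73, 0, 0, 0, 1]]]'

```text
time: 27.05
position: [604.2, 165.8, 97.1]
tcp_rot: [0.066, 0.964, -0.018, 0.258]
force: [-0.3, 0.7, -1.4]
width: 55.5
gripper_force: 25.0
```

Request:
arm_command --rows '[[[0.9, -0.12, -1.56, 0, 0, 0, 1], [0.6, -0.1, -1.04, 0, 0, 0, 1], [0, 0, 0, 0, 0, 0, 1], [0, 0, 0, 0, 0, 0, 1]]]'

```text
time: 27.38
position: [605.2, 165.6, 95.8]
tcp_rot: [0.066, 0.964, -0.018, 0.258]
force: [-1.1, -0.1, 0.2]
width: 55.8
gripper_force: 25.0
```

```bash
python3 -c "
from h import *
st()"
```

```text
t 27.38 tcp [-1.6  0.3 30.6] F nest [-0.8 -0.2  0.7] M [-0.    0.32 -0.03] w 55.8
```

Request:
arm_command --rows '[[[0.4, -0.05, -0.7, 0, 0, 0, 1], [0, 0, 0, 0, 0, 0, 1], [0, 0, 0, 0, 0, 0, 1]]]'

```text
time: 27.63
position: [605.8, 165.7, 95.5]
tcp_rot: [0.066, 0.964, -0.017, 0.258]
force: [-2.1, 0.3, 0.4]
width: 55.4
gripper_force: 25.0
```

Request:
arm_command --rows '[[[0.4, -0.05, -0.7, 0, 0, 0, 1], [0, 0, 0, 0, 0, 0, 1], [0, 0, 0, 0, 0, 0, 1]]]'

```text
time: 27.88
position: [606.3, 165.6, 94.6]
tcp_rot: [0.066, 0.964, -0.018, 0.258]
force: [-3.5, -1.1, 2.7]
width: 55.5
gripper_force: 25.0
```

```bash
python3 -c "
from h import *
st()"
```

```text
t 27.88 tcp [-1.2  0.5 29.1] F nest [-1.5 -1.6  4.1] M [-0.18  0.58 -0.07] w 55.5
```

Contact is made. Now I slide the frame down to the lip.

Request:
arm_command --rows '[[[-0.86, 0.12, -0.5, 0, 0, 0, 1], [-0.86, 0.12, -0.5, 0, 0, 0, 1], [-0.6, 0.08, -0.35, 0, 0, 0, 1], [0, 0, 0, 0, 0, 0, 1], [0, 0, 0, 0, 0, 0, 1]]]'

```text
time: 28.3
position: [604.6, 166.4, 93.7]
tcp_rot: [0.066, 0.963, -0.017, 0.259]
force: [1.6, 0.0, 4.3]
width: 55.6
gripper_force: 25.0
```

```bash
python3 -c "
from h import *
st()"
```

```text
t 28.3 tcp [-3.2  1.  29.2] F nest [3.5 0.2 3. ] M [ 0.02 -0.37  0.01] w 55.6
```

Request:
arm_command --rows '[[[0.3, -0.4, -0.1, 0, 0, 0, 1], [0, 0, 0, 0, 0, 0, 0.3], [0, 0, 0, 0, 0, 0, 0.15], [0, 0, 0, 0, 0, 0, 0.15], [0, 0, 0, 0, 0, 0, 0.15]]]'

```text
time: 28.72
position: [603.9, 165.4, 92.6]
tcp_rot: [0.066, 0.964, -0.018, 0.258]
force: [-0.2, -0.5, -0.2]
width: 77.6
gripper_force: 0.0
```

Request:
arm_command --rows '[[[-2.5, 0.35, 4.33, 0, 0, 0, 0.15], [-5, 0.7, 8.7, 0, 0, 0, 0.15], [-7.4, 1, 13, 0, 0, 0, 0.15], [-10, 1.4, 17.3, 0, 0, 0, 0.15], [-15, 2.1, 26, 0, 0, 0, 0.15], [-7, 1, 12, 0, 0, 0, 0], [0, 0, 0, 0, 0, 0, 0], [0, 0, 0, 0, 0, 0, 0]]]'

```text
time: 29.38
position: [557.5, 172.5, 175.1]
tcp_rot: [0.066, 0.963, -0.017, 0.259]
force: [0.5, -0.7, -0.4]
width: 91.8
gripper_force: 0.0
```

```bash
python3 - <<'E'
from h import *
st(); c=cap('wrist','w11'); sc=cap('scene','s11')
def en(c,x0,y0,w,h,s):
    a=cv2.resize(c['pixels'][y0:y0+h,x0:x0+w,::-1],None,fx=s,fy=s,interpolation=cv2.INTER_CUBIC).astype(float); return np.clip((a/255)**.6*280,0,255).astype(np.uint8)
a=en(c,200,80,160,225,2.5)[:562]; b=en(sc,220,215,100,140,4)
cv2.imwrite('pics/fin.png',np.hstack([a[:560],b[:560]]))
E
```

```text
t 29.38 tcp [ -3.7   0.6 123.5] F nest [ 0.4 -0.6 -0.6] M [ 0.06  0.11 -0.04] w 91.8
```

View pics/fin.png

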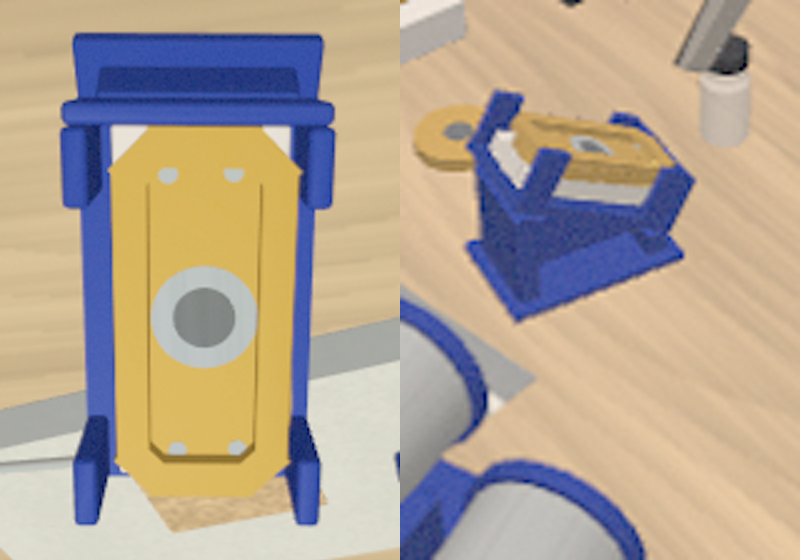

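The final view shows spacer, plate and frame stacked flat between the guides and down at the lip. The gripper is clear, so I hand in.

```bash
python3 -c "
from plant import ticket; print(ticket.sign_off())"
```

```text
the job is handed in; nothing more can be done
None
```

The spacer, gold plate and retaining frame are stacked in that order in the cradle, flat between the guides and down by the lip, and I handed the job in at about 29 s of the 72 s allowed.

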